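# Feeler-check two disc cutters and ready the clear one

### The job

One of the two disc cutters on this badge stall has a blank stuck in its throat: take the feeler gauge from the red tray and, without forcing it, slide its blade up the sloping throats to find the clear one, where it goes right home to the back stop instead of jamming just inside the mouth. Lay the gauge back in the red tray. Then ready the clear cutter by pulling up its lock knob and turning it into a rest notch so that it stays up; leave the other cutter locked and everything else where it is.

Things in the scene. Friction and masses are not known exactly. Their poses are not given: they have to be found in the camera images.
- gauge_grip (a point): Centre of the feeler gauge's handle. Handle black, flat-sided, 85 mm long (own x), 16 wide (y), 22 high (z, up as it lies). Steel blade in line with it towards own +x, half-way up: 4 mm thick (z), 14 wide (y), from 42 to 137.5 mm ahead of this point. 0.11 kg, balanced 13 mm ahead of this point. Starts lying in the red tray, this point 11 mm above its floor.
- gauge_tip (a point): Middle of the blade's free end; axes as at gauge_grip.
- gauge: The whole feeler gauge; origin and axes as at gauge_grip.
- tray: Red felt-lined tool tray, fixed, 180 (x) x 270 (y) mm outside, walls 5 mm thick and 14 mm high, floor 5 mm above the table. Origin: centre of its underside, on the table.
- cutter_a: Hand-lever disc cutter, fixed: grey-blue cast press, base 190 x 130 mm, head and throat inclined 26 degrees; both look alike. Origin on the table; own x points away from the robot; the throat's mouth is 60 mm in front (-x), the lever on the -y side. One cutter is clear; in the other a round blank 5 mm thick is stuck out of sight, filling the throat from 12 mm inside its mouth.
- throat_a: Throat of cutter A: flat gap 7 mm high (own z +-3.5), 50 mm wide (own y +-25). Origin: middle of its mouth, 125 mm above the table. Own x runs into it, rising 26 degrees, away from the robot; z is square to its plates. Back stop 58 mm deep if clear. Flared steel lips, seen from above, stand up to 17 mm out of the mouth, about 22 mm apart at the front, 84 wide; the head is behind the mouth.
- knob_a (a point): Centre of the round black lock knob of cutter A, 28 mm across, 22 mm high, on an upright spring plunger on the head; 273 mm above the table when locked, 15 mm further in than the throat's mouth. Rises with the knob. The sleeve below it is thinner (27 mm); the casting nearby is 33 mm or more below this point, the lever lies lower too.
- lock_a (a joint): Lift of lock knob A, m, straight up: 0 locked (pressed down by a 4 N spring), stop at 0.020. Lifted 12 to 18 mm (8 to 10 N) its cross pin clears the sleeve; turned then about 60 degrees either way and let go, the pin drops into a rest notch and the knob stays at about 0.008. Not turned, it springs back to 0.
- turn_a (a joint): Turn of lock knob A, rad, about its upright axis, anticlockwise from above positive: 0 locked, rest notches at +1.05 and -1.05, stops at +-1.4. It cannot turn until lifted.
- cutter_b: Hand-lever disc cutter, fixed: grey-blue cast press, base 190 x 130 mm, head and throat inclined 26 degrees; both look alike. Origin on the table; own x points away from the robot; the throat's mouth is 60 mm in front (-x), the lever on the -y side. One cutter is clear; in the other a round blank 5 mm thick is stuck out of sight, filling the throat from 12 mm inside its mouth.
- throat_b: Throat of cutter B: flat gap 7 mm high (own z +-3.5), 50 mm wide (own y +-25). Origin: middle of its mouth, 125 mm above the table. Own x runs into it, rising 26 degrees, away from the robot; z is square to its plates. Back stop 58 mm deep if clear. Flared steel lips, seen from above, stand up to 17 mm out of the mouth, about 22 mm apart at the front, 84 wide; the head is behind the mouth.
- knob_b (a point): Centre of the round black lock knob of cutter B, 28 mm across, 22 mm high, on an upright spring plunger on the head; 273 mm above the table when locked, 15 mm further in than the throat's mouth. Rises with the knob. The sleeve below it is thinner (27 mm); the casting nearby is 33 mm or more below this point, the lever lies lower too.
- lock_b (a joint): Lift of lock knob B, m, straight up: 0 locked (pressed down by a 4 N spring), stop at 0.020. Lifted 12 to 18 mm (8 to 10 N) its cross pin clears the sleeve; turned then about 60 degrees either way and let go, the pin drops into a rest notch and the knob stays at about 0.008. Not turned, it springs back to 0.
- turn_b (a joint): Turn of lock knob B, rad, about its upright axis, anticlockwise from above positive: 0 locked, rest notches at +1.05 and -1.05, stops at +-1.4. It cannot turn until lifted.
- badge_mid (a point): Bystander: round blue button badge 56 mm across, 7 mm high, lying in the tray; its middle.
- blanks_mid (a point): Bystander: stack of round board blanks, 44 mm across, 45 mm high; its middle.
- jar_mid (a point): Bystander: glass jar, 56 mm across, 75 mm high; its middle.
- bowl_mid (a point): Bystander: terracotta bowl, 124 mm across, 42 mm high; its middle.
- mug_mid (a point): Bystander: white mug, 80 mm across, 90 mm high; its middle.
- screwdriver_grip (a point): Bystander: screwdriver lying on the table; middle of its handle.
- loupe_mid (a point): Bystander: black loupe, 38 mm across, 32 mm high; its middle.

How it is judged (in metres and radians):
On the way, in this order (a step that is already met when the one before it is completed fails the run):
1. the gauge's blade is right home in the clear cutter's throat, while both cutters are still locked (x of gauge_tip in the frame of throat_a between 0.05 and 0.064 m and y of gauge_tip in the frame of throat_a between -0.03 and 0.03 m and z of gauge_tip in the frame of throat_a between -0.006 and 0.006 m and angle between the x axis of gauge_tip and the x axis of throat_a, either way round below 0.2 rad and value of joint each of lock_a, lock_b below 0.003 m), for 0.1 s.
2. the gauge lies in the red tray again, let go (x of gauge_grip in the frame of tray between -0.09 and 0.09 m and y of gauge_grip in the frame of tray between -0.135 and 0.135 m and x of gauge_tip in the frame of tray between -0.09 and 0.09 m and y of gauge_tip in the frame of tray between -0.135 and 0.135 m and height (world z) of gauge_grip below 0.024 m and height (world z) of gauge_tip below 0.03 m and contact force between the fingers and gauge below 0.2 N and linear speed of gauge below 0.02 m/s), for 0.2 s.
3. the clear cutter's lock knob is pulled up (value of joint lock_a above 0.006 m), for 0.2 s.
At the end, for the whole second after the job is handed in: The clear cutter's lock knob stays up by itself (lifted more than 6 mm), the other cutter's lock is down (less than 3 mm), and the gauge, handle and blade, lies at rest inside the red tray (handle centre under 24 mm and tip under 30 mm above the table), let go (all of step 2 and value of joint lock_a above 0.006 m and value of joint lock_b below 0.003 m and velocity of joint lock_a below 0.01 m/s); the robot touches nothing.
It fails at once if the gauge is forced against a cutter (over 40 N) (contact force between gauge and cutter_a above 40 N or contact force between gauge and cutter_b above 40 N).
It fails at once if the blocked cutter's lock is pulled up (value of joint lock_b above 0.006 m).
It fails at once if a bystander is moved more than 40 mm (distance of any of badge_mid, blanks_mid, jar_mid, bowl_mid, mug_mid, screwdriver_grip, loupe_mid from where it was at the start of the episode above 0.04 m).
It also fails if it takes over 72 s, if anything falls off the work surface, if the arm or the gripper's body presses on something with over 40 N, if the wrist force passes 120 N, or if a joint passes its speed limit or range.

### The arm

A 7-joint arm with a two-finger parallel gripper is mounted at the origin on the work surface. World frame = base frame: x ahead of the robot, y to its left, z up, the work surface at z = 0. Lengths are in mm, angles in rad, forces in N, time in s.
With the tool pointing down it reaches from about 400 to 875 mm from the base axis. Payload 19.3 kg.
Tool frame: the origin (TCP) lies where the fingers leave the gripper's body, on its centre line; the fingertips stand 73 mm ahead of it and the grasp point (between the pads) lies 54 mm ahead of it; x points along the fingers, y is the direction in which the jaws open and shut, and the axes are right-handed (so a half turn about x gives the same grasp; the last joint's range is limited). The gripper opens to 85 mm and grips with 20 to 120 N. Pads are 22 mm wide; open, the fingers measure 114 mm over their backs; the gripper's body (76 mm by 85 mm) begins 54 mm behind the grasp point. The pads swing forward as they close: fully open they stand 13 mm farther back than shut.
Start: joints at [1.118, 0.521, -0.036, 1.599, 0.021, 1.021, -0.113], TCP at [233.422, -579.768, 303.891] pointing down, gripper open.
Joint ranges: [-2.91, 2.91], [-0.3, 2.13], [-1.5, 1.42], [0.17, 2.43], [-1.26, 4.41], [0.16, 1.93], [-2.52, 2.52]. Speed limits (rad/s): [1.89, 1.89, 2.39, 2.39, 3.01, 3.01, 3.01].

### API

Orientations are given as a rotation vector (axis times angle).
In Python, from plant import * gives the robot as it stands.
- The arm moves only by the tool play_rows, never from a script. Its argument "rows" is a list of rows, each a list of 7 numbers: the turn, a rotation vector about the tool's x, y, z in degrees, then the shift along the tool's x, y, z in mm, then the finger opening in mm, from 0 to 85.4. A call has exactly 5 rows; each row is the pose to reach, as a shift and turn from the pose commanded when the call began, along the tool's axes at that moment; what a row does not reach only later rows make up. A row lasts 1/10 s, in which the tool goes at most 50 mm and 8.59 degrees, less where a joint would pass 70% of its speed; a pose out of reach is approached as far as the arm can. A call with a gripper value outside its range is refused whole. The fingers move at their own pace and stop on an object; "grip_force" is the grip in N (left out, the last holds). Time passes only in rows, so rows that repeat a pose let the fingers close, or fill a call up. It gives the time, the measured TCP pose, the force and the opening at its end, in the units of the state.
- read_state(): the state, without advancing time (a new reading comes with each control period).
- capture(name): name is "side" or "top"; returns (picture, depth): 400x640x3 uint8, red, green, blue; 400x640 float32, mm along the optical axis (not along the pixel's ray), 0 where there is no reading.
- camera_model(name): a dict with "fx", "fy", "cx", "cy" (pixels), "rvec" (rotation vector, rad) and "tvec" (3), from world to camera coordinates, as OpenCV has them. Camera axes: x right, y down, z forward; pixel columns grow to the right and rows downward; lengths in mm; the calibration is good to about 2 mm. A picture is of the moment at which its call begins. camera_model takes no time and is no camera call.
- finish_job(): hands the job in, once; it reports no verdict.
Trained networks look in the newest picture that a camera, given by its name, has taken for a name from the list of things; names that differ only in an ending like _2 or _b are one class to them, and where a whole thing is asked for, a point or a joint stands for the part that bears it (a point fixed in the world has none). Each returns a list of dicts, best first, with "conf" (0 to 1); they miss things now and then, are a little off and sometimes report something else, mostly with a low value. They report only what shows in the picture. A call takes as long as a camera call.
- spot_in(target, camera): "centre" ([x, y, z] in mm, in world coordinates, good to about 4 mm: the middle of the surface that is visible of it).
- masks_of(target, camera): "mask" (400x640 bool, what is visible of it).
The state is a dict: "t": time; "joints": joint angles; "qd": joint speeds; "tau": joint torques, N m; "tool_pos": TCP position; "orientation": TCP orientation; "contact_force": force on the tool from outside, world axes, zero at the start; "ft_torque": the same for the moment, N m; "width": finger opening in mm.
Only numpy, scipy, OpenCV 4.12 (cv2) and the standard library are available. Lean on these libraries where they do the work, as an engineer would, in place of code of your own. Each camera call takes 0.05 s, during which the arm holds its last target.

## Working session

There is one attempt and no reset: what is moved stays moved. The work goes in short steps, Python scripts to look and compute and a tool call to move; the robot and the scene stay as the last step left them, time stands still between calls to the robot, and variables do not carry over. Pictures are saved under pics/ and viewed, and the job is handed in when it is done.

Besides the shell and the picture viewer there is one more tool, called after "Request:" as a command line: name --pt "numbers of a row" for each row, then --argument value for the rest. play_rows: Moves the arm, as the interface text tells. Its arguments: {"type":"object","properties":{"rows":{"type":"array","items":{"type":"array","items":{"type":"number"}}},"grip_force":{"type":"number"}},"required":["rows"]}

```bash
ls; mkdir -p pics; python3 - <<'E'
from plant import *
import cv2,numpy as np
s=read_state();print(s)
for c in('side','top'):
    p,d=capture(c);cv2.imwrite(f'pics/{c}0.png',p[:,:,::-1]);np.savez(f'{c}0.npz',p=p,d=d)
    print(c,camera_model(c))
    for n in('gauge','gauge_grip','gauge_tip','tray','throat_a','knob_a','cutter_a','badge_mid'):
        for r in spot_in(n,c):print(n,np.round(r['centre']),round(r['conf'],2))
E
```

```text
pics
{'t': 0.0, 'joints': array([ 1.11778027,  0.52204365, -0.03632246,  1.59997764,  0.02117849,
        1.02107966, -0.11280562]), 'qd': array([-0.00070559, -0.00173036,  0.00102674,  0.00083485,  0.00106594,
       -0.0010561 ,  0.00053414]), 'tau': array([-3.13990540e-05, -9.27115417e+01,  1.98008180e+00, -3.69934309e+01,
        1.78733800e-02,  8.26185336e-03, -2.50937472e-05]), 'tool_pos': array([ 233.34381138, -579.54860818,  303.31813473]), 'orientation': array([ 2.01199804,  0.39102435, -2.0125624 ]), 'contact_force': array([-0.90462969,  0.2593707 ,  0.36349078]), 'ft_torque': array([-0.00993587, -0.01797995, -0.02035046]), 'width': 85.55733196097685}
side {'fx': 419.1866179499402, 'fy': 419.1866179499402, 'cx': 316.01831094514694, 'cy': 203.72405980402004, 'rvec': array([ 2.34195835, -0.1723817 ,  0.05001888]), 'tvec': array([-580.19525358,  162.83786594, 1132.4968551 ])}
gauge [424. -43.  28.] 0.76
gauge [778.  -1.  77.] 0.6
gauge_grip [432. -46.  26.] 0.59
gauge_tip [430. -43.  26.] 0.52
tray [462. -57.   6.] 0.8
throat_a [717. 139. 156.] 0.58
throat_a [ 688. -193.  163
[... 219 characters left out ...]
11.] 0.62
top {'fx': 458.7847218118215, 'fy': 458.7847218118215, 'cx': 325.33133862148674, 'cy': 202.05819670432197, 'rvec': array([ 2.1711596 , -2.11282157,  0.17726537]), 'tvec': array([ -20.23734471,  602.57573983, 1288.34931461])}
gauge [427. -29.  25.] 0.64
gauge_grip [420. -32.  23.] 0.63
gauge_tip [426. -28.  29.] 0.79
gauge_tip [ 692. -161.  160.] 0.57
tray [458. -39.   1.] 0.59
tray [428. -28.  25.] 0.43
throat_a [ 680. -150.  162.] 0.91
throat_a [714. 156. 165.] 0.82
throat_a [682. 160. 285.] 0.32
knob_a [681. 164. 284.] 0.65
knob_a [ 648. -158.  288.] 0.4
cutter_a [720. 145. 185.] 0.76
cutter_a [ 695. -155.  159.] 0.73
cutter_a [512.  52.  12.] 0.57
badge_mid [510.  48.  12.] 0.53
```

View pics/side0.png

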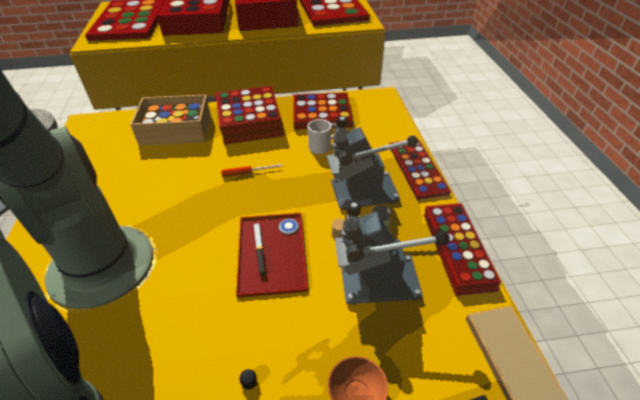

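View pics/top0.png

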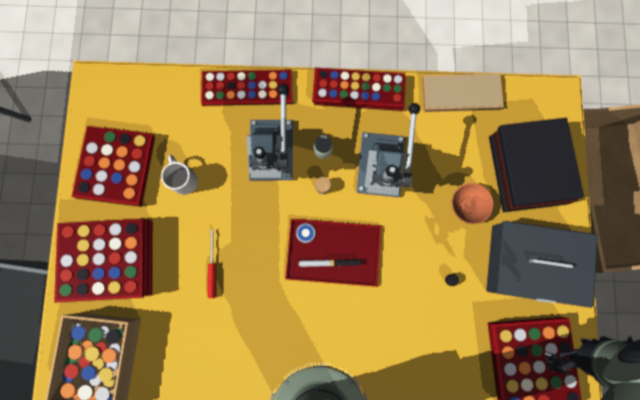

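```bash
cat > h.py <<'E'
import numpy as np,cv2
from plant import *
from scipy.spatial.transform import Rotation as R
def cloud(c,d):
    m=camera_model(c);Rm=cv2.Rodrigues(m['rvec'])[0]
    v,u=np.mgrid[0:400,0:640]
    P=np.stack([(u-m['cx'])/m['fx']*d,(v-m['cy'])/m['fy']*d,d],-1)
    return (P-m['tvec'])@Rm
def proj(c,p):
    m=camera_model(c)
    return cv2.projectPoints(np.array(p,float).reshape(-1,3),m['rvec'],m['tvec'],np.array([[m['fx'],0,m['cx']],[0,m['fy'],m['cy']],[0,0,1]]),None)[0].reshape(-1,2)
E
python3 - <<'E'
from h import *
for c,boxes in(('top',[(235,70,435,210),(270,205,400,295)]),('side',[(300,110,460,310),(220,200,320,300)])):
    z=np.load(c+'0.npz')
    ims=[cv2.resize(z['p'][y0:y1,x0:x1,::-1],None,fx=4,fy=4,interpolation=cv2.INTER_CUBIC) for x0,y0,x1,y1 in boxes]
    ims=[cv2.resize(i,None,fx=min(1,600/i.shape[0],800/i.shape[1]),fy=min(1,600/i.shape[0],800/i.shape[1])) for i in ims]
    for k,i in enumerate(ims):cv2.imwrite(f'pics/z_{c}{k}.png',i)
for c in('top','side'):
    z=np.load(c+'0.npz');P=cloud(c,z['d']);p=z['p'].astype(int)
    X=P.reshape(-1,3);col=p.reshape(-1,3);ok=(z['d'].ravel()>0)
    # table
    t=ok&(X[:,0]>380)&(X[:,0]<420)&(abs(X[:,1]-150)<40);print(c,'table z',np.median(X[t,2]))
    t=ok&(col[:,0]>90)&(col[:,1]<45)&(col[:,2]<50)&(abs(X[:,0]-460)<140)&(abs(X[:,1]+40)<200)&(X[:,2]<40)
    pts=X[t,:2].astype(np.float32);r=cv2.minAreaRect(pts);print('tray',t.sum(),r)
    g=ok&(abs(X[:,0]-455)<70)&(abs(X[:,1]+45)<120)&(X[:,2]>0)&(X[:,2]<50)
    for nm,m in(('handle',g&(col.max(1)<55)),('blade',g&(col.min(1)>110)&(X[:,0]<460))):
        q=X[m];print(nm,m.sum(),q.mean(0),cv2.minAreaRect(q[:,:2].astype(np.float32)),np.percentile(q[:,2],[10,50,90]))
    for s in(1,-1):
        k=ok&(X[:,2]>272)&(X[:,2]<300)&(abs(X[:,0]-665)<70)&(abs(X[:,1]-s*160)<60)
        q=X[k];print('knob',k.sum(),np.median(q,0),np.percentile(q,[5,95],axis=0).round())
        # base plate rim: z<40
        k=ok&(X[:,2]>12)&(X[:,2]<60)&(abs(X[:,0]-700)<140)&(abs(X[:,1]-s*155)<90)&(col[:,2]>col[:,0])
        q=X[k];print('base',k.sum(),cv2.minAreaRect(q[:,:2].astype(np.float32)),np.percentile(q[:,2],[10,50,90]))
E
```

```text
top table z 1.5049569021976648
tray 4270 ((461.8696594238281, -31.855560302734375), (265.0613708496094, 173.79638671875), 86.96463775634766)
handle 133 [432.7056126  -73.16221064  24.98472031] ((433.87030029296875, -72.82862854003906), (15.342391967773438, 72.8306884765625), 1.759987235069275) [ 8.94045787 27.78400367 30.91952061]
blade 184 [426.24958239  22.69262516  17.00793512] ((426.5190734863281, 21.480485916137695), (16.50417709350586, 93.39155578613281), 3.761573076248169) [ 6.58566903 18.22439135 22.81352146]
knob 118 [683.24820633 161.73387009 284.99296087] [[672. 150. 279.]
 [696. 174. 288.]]
base 373 ((756.4627075195312, 164.9401397705078), (168.90213012695312, 123.53583526611328), 2.0021963119506836) [17.12078813 21.16289539 25.6397372 ]
knob 122 [ 647.44311547 -160.77126569  284.10594461] [[ 636. -173.  276.]
 [ 660. -149.  287.]]
base 681 ((729.0491943359375, -166.30532836914062), (126.63801574707031, 184.61724853515625), 85.6672592163086) [17.32029608 21.10163513 25.05768187]
side table z -0.04934742421213315
tray 1587 ((458.7144775390625, -32.996063232421875), (270.13
[... 222 characters left out ...]
3 16.8249985  23.31484071]
blade 142 [423.28107739  25.05203491  15.73410345] ((422.9022521972656, 23.122577667236328), (17.965469360351562, 101.0071029663086), 2.7396228313446045) [ 5.76049773 17.42812978 19.90112321]
knob 85 [682.7091272  156.66817508 281.81055956] [[671. 149. 273.]
 [695. 171. 285.]]
base 425 ((754.7390747070312, 162.15310668945312), (123.04257202148438, 170.85716247558594), 89.63697052001953) [17.18736987 19.56255514 22.0927686 ]
knob 149 [ 646.76527077 -166.58722826  282.41240098] [[ 635. -175.  274.]
 [ 660. -151.  285.]]
base 721 ((725.2378540039062, -171.79965209960938), (120.78617095947266, 183.7468719482422), 86.59881591796875) [17.60302818 19.68230665 21.98062046]
```

View pics/z_top0.png

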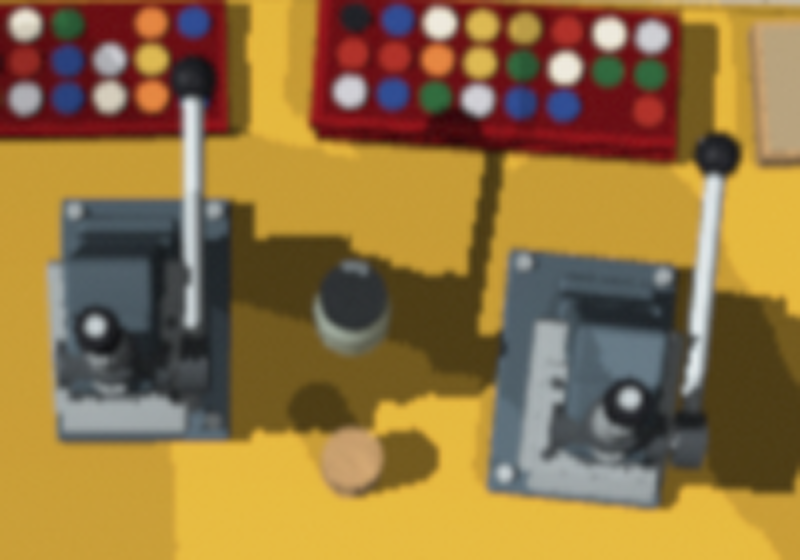

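View pics/z_top1.png

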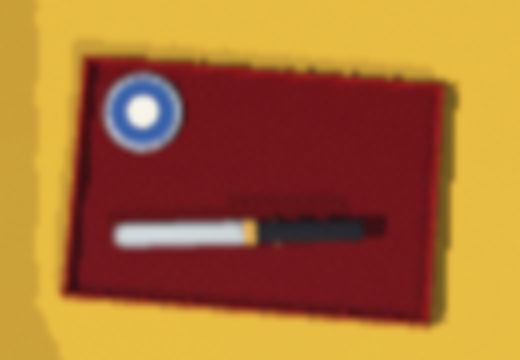

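View pics/z_side0.png

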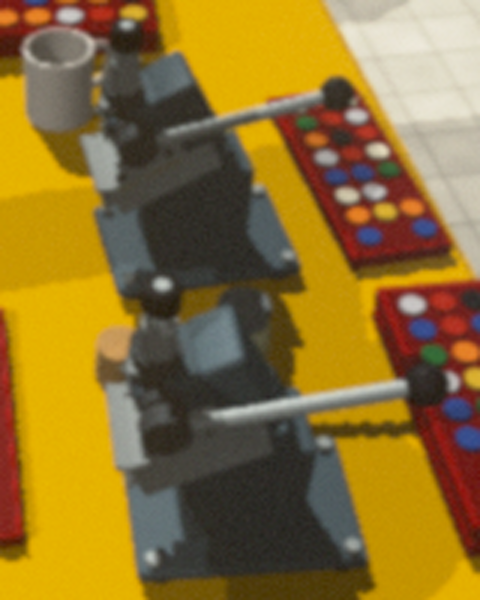

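```bash
python3 - <<'E'
from h import *
def long(q):
    r=cv2.minAreaRect(q.astype(np.float32));b=cv2.boxPoints(r);e=[b[1]-b[0],b[2]-b[1]];e=max(e,key=np.linalg.norm)
    return np.degrees(np.arctan2(e[1],e[0])),r
for c in('top','side'):
    z=np.load(c+'0.npz');P=cloud(c,z['d']);p=z['p'].astype(int)
    X=P.reshape(-1,3);col=p.reshape(-1,3);ok=(z['d'].ravel()>0)
    g=ok&(abs(X[:,0]-455)<70)&(abs(X[:,1]+45)<120)&(X[:,2]>0)&(X[:,2]<50)
    h=g&(col.max(1)<60)&(X[:,2]>22);b=g&(col.min(1)>110)&(X[:,0]<460)&(X[:,2]>12)
    for m in(h,b,h|b):
        q=X[m]
        if m.sum()>5:
            l=cv2.fitLine(q[:,:2].astype(np.float32),cv2.DIST_HUBER,0,.01,.01).ravel()
            print(c,m.sum(),np.degrees(np.arctan2(l[1],l[0])),l[2:],'y',q[:,1].min(),q[:,1].max(),'x',np.percentile(q[:,0],[5,95]))
    for s in(1,-1):
        B=ok&(X[:,2]>12)&(X[:,2]<60)&(abs(X[:,0]-700)<140)&(abs(X[:,1]-s*155)<90)&(col[:,2]>col[:,0])
        print('base',long(X[B,:2]))
        L=ok&(X[:,2]>100)&(X[:,2]<160)&(X[:,0]>600)&(X[:,0]<720)&(abs(X[:,1]-s*160)<60)&(col.min(1)>90)
        q=X[L]
        if len(q)>20:
            print('lips',len(q),q.min(0).round(),q.max(0).round(),long(q[:,:2]))
            A=np.c_[q[:,:2],np.ones(len(q))];k=np.linalg.lstsq(A,q[:,2],rcond=None)[0];print(k,np.abs(A@k-q[:,2]).mean(), 'slope',np.degrees(np.arctan(np.hypot(*k[:2]))),'yaw',np.degrees(np.arctan2(k[1],k[0])))
E
```

```text
top 116 -87.94838 [431.93988 -73.50336] y -109.3193595843715 -36.44186150502307 x [425.82862829 438.32681446]
top 153 -86.282555 [425.44028   21.369762] y -25.1253941060844 68.29322636206953 x [417.73542543 433.26194386]
top 269 -86.37738 [428.03665  -20.010057] y -109.3193595843715 68.29322636206953 x [419.97323868 435.92701182]
base (np.float32(2.0021954), ((756.4627075195312, 164.9401397705078), (168.90213012695312, 123.53583526611328), 2.0021963119506836))
lips 317 [650. 120. 118.] [719. 213. 159.] (np.float32(61.92256), ((668.0829467773438, 174.4546356201172), (109.90447998046875, 58.15678787231445), 61.922584533691406))
[ 0.22304344 -0.01917838 -9.65525582] 3.108390248349158 slope 12.618550375958524 yaw -4.914486320055226
base (np.float32(-4.332743), ((729.0491943359375, -166.30532836914062), (126.63801574707031, 184.61724853515625), 85.6672592163086))
lips 465 [ 614. -206.  111.] [ 719. -112.  160.] (np.float32(-4.3230295), ((665.7019653320312, -160.47360229492188), (95.41368103027344, 101.60780334472656), 85.67696380615234))
[  0.28822892  -0.08371712 -59.76513351] 4.45067771
[... 527 characters left out ...]
)
lips 171 [650. 120. 127.] [678. 205. 141.] (np.float32(-87.94416), ((664.435546875, 162.82666015625), (28.150020599365234, 85.92770385742188), 2.0558741092681885))
[1.76905018e-01 1.79551612e-03 1.63903013e+01] 1.643155566441346 slope 10.032623458915076 yaw 0.5815095832657902
base (np.float32(-3.4011848), ((725.2378540039062, -171.79965209960938), (120.78617095947266, 183.7468719482422), 86.59881591796875))
lips 261 [ 612. -203.  105.] [ 638. -118.  144.] (np.float32(87.10201), ((625.5613403320312, -160.45883178710938), (84.34710693359375, 23.849964141845703), 87.10198974609375))
[7.63709132e-02 4.85725983e-03 8.63610136e+01] 1.7356878159765923 slope 4.376043260021747 yaw 3.639162293361275
```

```bash
python3 - <<'E'
from h import *
import plant
print([n for n in dir(plant) if not n.startswith('_')])
s=read_state();print(R.from_rotvec(s['orientation']).as_matrix().round(3),s['t'])
E
```

```text
['PlanningError', 'camera_model', 'capture', 'finish_job', 'masks_of', 'read_state', 'spot_in']
[[ 0.     0.373 -0.928]
 [-0.    -0.928 -0.373]
 [-1.     0.    -0.   ]] 0.9
```

```bash
cat >> h.py <<'E'
def Rtool(yaw,pitch):
    "gauge x dir with yaw,pitch(deg, up); tool x=-gauge z, tool y=-(gauge y)?  tool y = x-ish when gauge yaw 93.5 -> tool y=-gauge y"
    G=R.from_euler('ZY',[yaw,-pitch],degrees=True).as_matrix()
    gx,gy,gz=G.T
    # tool x=-gz, tool y=-gy, tool z = tx x ty = gz x gy = -gx
    return np.c_[-gz,-gy,-gx]
def go(gp,yaw,pitch,off=(0,0,0)):
    "gp=grasp point world; print the tool-frame delta"
    s=read_state();Rc=R.from_rotvec(s['orientation']).as_matrix()
    Rt=Rtool(yaw,pitch);tp=np.array(gp,float)-54*Rt[:,0]
    dr=np.degrees(R.from_matrix(Rc.T@Rt).as_rotvec());dp=Rc.T@(tp-s['tool_pos'])
    print('t',round(s['t'],2),'turn',dr.round(2),'shift',dp.round(1),'| tcp',s['tool_pos'].round(1),'F',s['contact_force'].round(1),'w',round(s['width'],1),'q',s['joints'].round(2))
    G=np.c_[-Rc[:,2],-Rc[:,1],-Rc[:,0]];gpn=s['tool_pos']+54*Rc[:,0];print('grasp pt',gpn.round(1),'gauge yaw',np.degrees(np.arctan2(G[1,0],G[0,0])).round(2),'pitch',np.degrees(np.arcsin(G[2,0])).round(2))
E
python3 -c "
from h import *
go((431.6,-79,150),93.5,0)"
```

```text
t 0.9 turn [-71.57   0.    -0.  ] shift [  99.9 -390.5 -370.8] | tcp [ 233.4 -579.8  303.9] F [ 0.4 -0.6 -0.2] w 85.2 q [ 1.12  0.52 -0.04  1.6   0.02  1.02 -0.11]
grasp pt [ 233.4 -579.8  249.9] gauge yaw 21.93 pitch 0.0
```

Request:
play_rows --pt "-7 0 0 0 -30 -30 85" --pt "-15 0 0 0 -65 -62 85" --pt "-23 0 0 0 -100 -96 85" --pt "-31 0 0 0 -135 -130 85" --pt "-39 0 0 0 -170 -164 85"

```text
t: 1.4
tool_pos: [322.4, -359.0, 304.1]
orientation: [1.568, 0.928, -1.568]
contact_force: [2.0, -0.1, -0.8]
width: 84.9
```

Request:
play_rows --pt "-8 0 0 0 -30 0 85" --pt "-16 0 0 0 -60 0 85" --pt "-24 0 0 10 -90 0 85" --pt "-32 0 0 20 -120 0 85" --pt "-32 0 0 20 -120 0 85"

```text
t: 1.9
tool_pos: [214.1, -300.9, 283.2]
orientation: [1.168, 1.238, -1.169]
contact_force: [-0.9, 0.8, -0.1]
width: 85.1
```

```bash
python3 -c "
from h import *
go((431.6,-79,150),93.5,0)"
```

```text
t 1.9 turn [-0.32 -0.08  0.13] shift [  78.9  229.6 -209.4] | tcp [ 214.1 -300.9  283.2] F [-0.9  0.8 -0.1] w 85.1 q [ 1.12  0.16 -0.36  2.23  0.08  0.77  0.76]
grasp pt [ 214.  -300.9  229.2] gauge yaw 93.18 pitch 0.08
```

Request:
play_rows --pt "0 0 0 5 32 -29 85" --pt "0 0 0 15 66 -60 85" --pt "0 0 0 30 100 -91 85" --pt "0 0 0 40 134 -122 85" --pt "0 0 0 50 168 -153 85"

```text
t: 2.4
tool_pos: [378.5, -139.6, 233.7]
orientation: [1.173, 1.232, -1.172]
contact_force: [0.5, -1.0, 0.1]
width: 84.8
```

```bash
python3 -c "
from h import *
go((431.6,-79,150),93.5,0)"
```

```text
t 2.4 turn [-0.64  0.01 -0.04] shift [ 29.7  56.  -57.9] | tcp [ 378.5 -139.6  233.7] F [ 0.5 -1.   0.1] w 84.8 q [ 0.61  0.32 -0.49  2.2   0.24  0.67  0.01]
grasp pt [ 378.6 -139.6  179.7] gauge yaw 92.86 pitch -0.01
```

Request:
play_rows --pt "-0.6 0 0 10 20 -20 85" --pt "-0.6 0 0 20 42 -43 85" --pt "-0.6 0 0 30 56 -58 85" --pt "-0.6 0 0 50 56 -58 85" --pt "-0.6 0 0 60 56 -58 85"

```text
t: 2.9
tool_pos: [430.2, -79.8, 172.8]
orientation: [1.163, 1.239, -1.164]
contact_force: [-0.9, 0.1, -0.1]
width: 85.1
```

```bash
python3 -c "
from h import *
go((431.6,-79,29),93.5,0)
p,d=capture('top');cv2.imwrite('pics/t1.png',cv2.resize(p[180:300,260:410,::-1],None,fx=5,fy=5,interpolation=2))
"
```

```text
t 2.9 turn [ 0.06 -0.02  0.05] shift [89.8  1.5 -0.6] | tcp [430.2 -79.8 172.8] F [-0.9  0.1 -0.1] w 85.1 q [ 0.39  0.48 -0.43  2.17  0.37  0.56 -0.25]
grasp pt [430.2 -79.8 118.8] gauge yaw 93.56 pitch 0.02
```

View pics/t1.png

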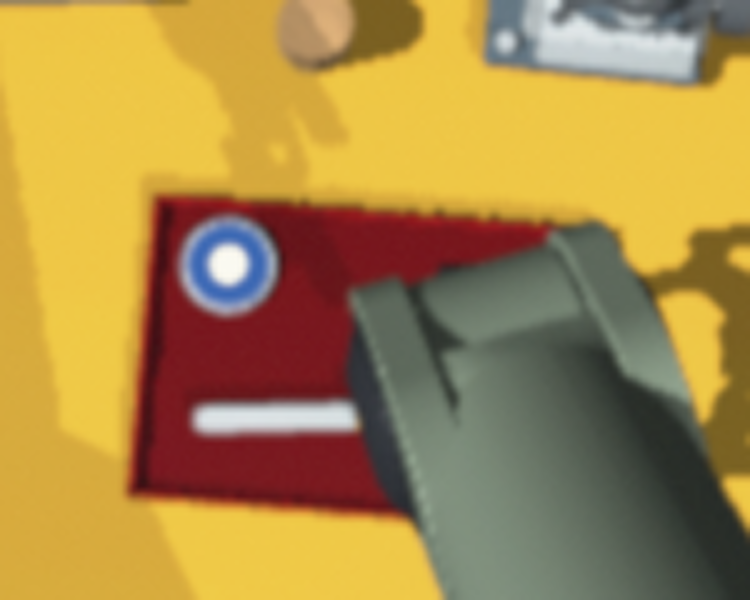

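Request:
play_rows --pt "0 0 0 10 1.5 -0.6 40" --pt "0 0 0 30 1.5 -0.6 40" --pt "0 0 0 50 1.5 -0.6 40" --pt "0 0 0 68 1.5 -0.6 40" --pt "0 0 0 76 1.5 -0.6 40" --grip_force 50

```text
t: 3.45
tool_pos: [431.4, -80.0, 97.0]
orientation: [1.164, 1.238, -1.165]
contact_force: [0.1, -0.2, 0.2]
width: 40.0
```

Request:
play_rows --pt "0 0 0 6 0 0 40" --pt "0 0 0 12 0 0 36" --pt "0 0 0 14 0 0 30" --pt "0 0 0 14 0 0 24" --pt "0 0 0 14 0 0 20"

```text
t: 3.95
tool_pos: [431.7, -79.7, 84.2]
orientation: [1.164, 1.237, -1.163]
contact_force: [1.2, 0.4, 0.6]
width: 19.9
```

```bash
python3 -c "
from h import *
go((431.6,-79,29),93.5,0)"
```

```text
t 3.95 turn [ 0.03  0.01 -0.03] shift [ 1.2 -0.1 -0.7] | tcp [431.7 -79.7  84.2] F [1.2 0.4 0.6] w 19.9 q [ 0.26  0.65 -0.28  2.21  0.52  0.35 -0.39]
grasp pt [431.7 -79.7  30.2] gauge yaw 93.53 pitch -0.01
```

Request:
play_rows --pt "0 0 0 2 0 0 19" --pt "0 0 0 2 0 0 16" --pt "0 0 0 2 0 0 10" --pt "0 0 0 2 0 0 10" --pt "0 0 0 2 0 0 10" --grip_force 35

```text
t: 4.45
tool_pos: [431.5, -79.7, 82.0]
orientation: [1.164, 1.238, -1.164]
contact_force: [-1.8, -1.2, 5.3]
width: 14.9
```

Request:
play_rows --pt "0 0 0 -5 0 0 10" --pt "0 0 0 -20 0 0 10" --pt "0 0 0 -45 0 0 10" --pt "0 0 0 -70 0 0 10" --pt "0 0 0 -80 0 0 10"

```text
t: 4.95
tool_pos: [432.1, -79.8, 163.8]
orientation: [1.165, 1.236, -1.162]
contact_force: [0.1, -0.3, -2.3]
width: 15.1
```

```bash
python3 -c "
from h import *
go((440,60,140),1,26)
for c in('top','side'):
    p,d=capture(c);np.savez(c+'2.npz',p=p,d=d)
    b=(260,170,400,290) if c=='top' else (200,180,330,300)
    cv2.imwrite(f'pics/{c}2.png',cv2.resize(p[b[1]:b[3],b[0]:b[2],::-1],None,fx=5,fy=5,interpolation=2))
"
```

```text
t 4.95 turn [90.8  19.97 20.84] shift [ -24.8   -7.1 -140. ] | tcp [432.1 -79.8 163.8] F [ 0.1 -0.3 -2.3] w 15.1 q [ 0.38  0.5  -0.42  2.17  0.39  0.54 -0.27]
grasp pt [432.2 -79.8 109.8] gauge yaw 93.52 pitch -0.02
```

View pics/side2.png

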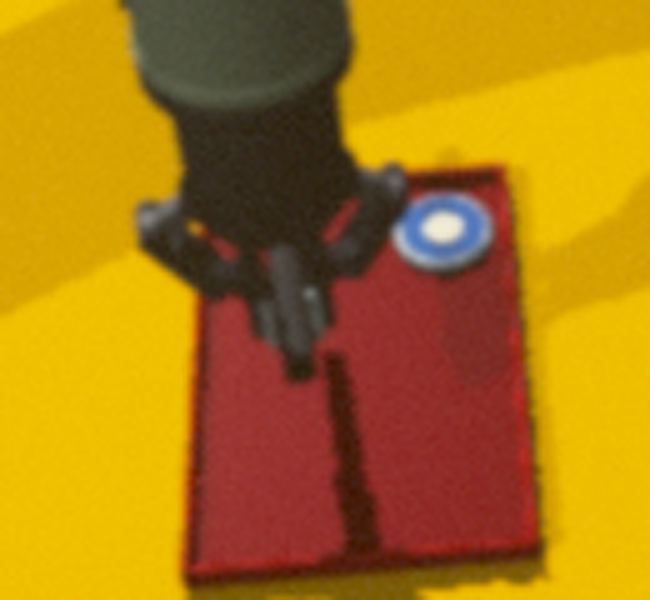

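View pics/top2.png

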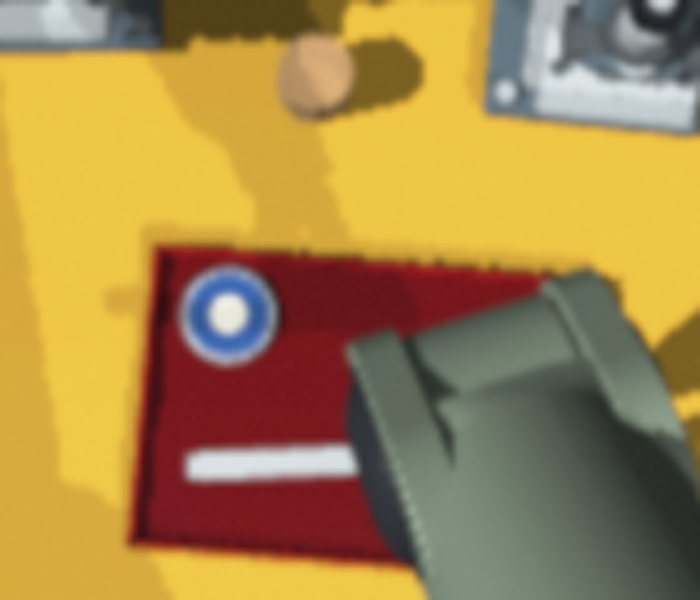

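```bash
cat >> h.py <<'E'
def blade(c='top',name=None):
    "fit of the blade's visible pixels in the gauge frame as held (grasp point origin)"
    s=read_state();p,d=capture(c)
    if name: cv2.imwrite(name,p[:,:,::-1])
    X=cloud(c,d).reshape(-1,3);col=p.reshape(-1,3).astype(int)
    Rc=R.from_rotvec(s['orientation']).as_matrix();G=np.c_[-Rc[:,2],-Rc[:,1],-Rc[:,0]]
    q=(X-(s['tool_pos']+54*Rc[:,0]))@G
    m=(d.ravel()>0)&(q[:,0]>40)&(q[:,0]<160)&(abs(q[:,1])<25)&(abs(q[:,2])<30)&(col.min(1)>100)&(np.ptp(col,axis=1)<60)
    q=q[m]
    if len(q)<10: print('few',len(q));return
    kz=np.polyfit(q[:,0],q[:,2],1);ky=np.polyfit(q[:,0],q[:,1],1)
    print(c,len(q),'x range',np.percentile(q[:,0],[2,98]).round(1),'pitch err deg',np.degrees(np.arctan(kz[0])).round(2),'z@0',kz[1].round(1),'z@145',np.polyval(kz,145).round(1),'yaw err',np.degrees(np.arctan(ky[0])).round(2),'y@0,145',ky[1].round(1),np.polyval(ky,145).round(1))
E
python3 -c "
from h import *
blade('top')"
```

```text
top 169 x range [ 59.4 146.9] pitch err deg -0.58 z@0 -8.5 z@145 -9.9 yaw err 0.27 y@0,145 -0.4 0.3
```

```bash
cat >> h.py <<'E'
TIP=np.array([147.5,0,-12.])
CUT={'R':((632,-161.5,125),-3.4),'L':((667.5,162,125),1.0)}
def gotip(cut,s,y=0,z=0,pitch=26,dyaw=0):
    M,yaw=CUT[cut];T=R.from_euler('ZY',[yaw,-26],degrees=True).as_matrix()
    tip=np.array(M)+T@np.array([s,y,z])
    Gt=R.from_euler('ZY',[yaw+dyaw,-pitch],degrees=True).as_matrix()
    go(tip-Gt@TIP,yaw+dyaw,pitch)
    st=read_state();Rc=R.from_rotvec(st['orientation']).as_matrix();G=np.c_[-Rc[:,2],-Rc[:,1],-Rc[:,0]]
    print('tip in throat now',(T.T@(st['tool_pos']+54*Rc[:,0]+G@TIP-np.array(M))).round(1))
E
python3 -c "
from h import *
go((440,-130,135),-3.4,26)"
```

```text
t 5.1 turn [95.07 19.41 21.89] shift [-21.6 -18.2  47.7] | tcp [431.7 -79.9 162. ] F [-0.1 -0.4 -1.1] w 15.3 q [ 0.38  0.5  -0.42  2.17  0.39  0.54 -0.27]
grasp pt [431.7 -79.9 108. ] gauge yaw 93.5 pitch -0.01
```

Request:
play_rows --pt "6 1.2 1.4 -10 -2 3 10" --pt "13 2.7 3 -20 -4 6 10" --pt "20 4.1 4.6 -20 -6 10 10" --pt "27 5.5 6.2 -20 -7 14 10" --pt "34 6.9 7.8 -20 -8 18 10"

```text
t: 5.6
tool_pos: [424.3, -98.3, 180.9]
orientation: [1.751, 0.896, -1.423]
contact_force: [1.0, -0.0, -1.6]
width: 15.4
```

```bash
python3 -c "
from h import *
go((440,-130,135),-3.4,26)"
```

```text
t 5.6 turn [60.78 12.58 14.08] shift [-6.4  9.2 29.3] | tcp [424.3 -98.3 180.9] F [ 1.  -0.  -1.6] w 15.4 q [ 0.46  0.42 -0.38  2.25  0.14  0.35 -0.55]
grasp pt [432.8 -93.8 127.7] gauge yaw 59.54 pitch 8.79
```

Request:
play_rows --pt "7 1.5 1.6 -1 1 4 10" --pt "14 2.9 3.2 -2 2 8 10" --pt "21 4.4 4.9 -3 4 12 10" --pt "28 5.8 6.5 -4 5 15 10" --pt "35 7.3 8.1 -5 6 18 10"

```text
t: 6.1
tool_pos: [418.8, -114.9, 182.5]
orientation: [2.196, 0.515, -1.59]
contact_force: [-0.4, -0.3, -1.4]
width: 15.0
```

```bash
python3 -c "
from h import *
go((440,-130,135),-3.4,26)"
```

```text
t 6.1 turn [33.08  7.43  7.62] shift [-2.7 10.7  8.6] | tcp [ 418.8 -114.9  182.5] F [-0.4 -0.3 -1.4] w 15.0 q [ 0.59  0.41 -0.46  2.33  0.32  0.17 -1.16]
grasp pt [ 434.7 -111.   131. ] gauge yaw 31.72 pitch 16.73
```

```bash
python3 -c "
from h import *
gotip('R',-40,z=20)"
```

```text
t 6.1 turn [33.08  7.43  7.62] shift [59.2 27.7 29.3] | tcp [ 418.8 -114.9  182.5] F [-0.4 -0.3 -1.4] w 15.0 q [ 0.59  0.41 -0.46  2.33  0.32  0.17 -1.16]
grasp pt [ 434.7 -111.   131. ] gauge yaw 31.72 pitch 16.73
tip in throat now [-56.5 121.   68.8]
```

Request:
play_rows --pt "3 1 1 12 6 5 10" --pt "10 2 2 24 11 11 10" --pt "17 4 4 36 17 17 10" --pt "25 5.6 5.8 48 22 23 10" --pt "33.1 7.4 7.6 59 27.7 29 10"

```text
t: 6.6
tool_pos: [411.9, -136.4, 133.8]
orientation: [2.277, 0.377, -1.714]
contact_force: [-1.0, -0.7, -1.6]
width: 14.7
```

```bash
python3 -c "
from h import *
gotip('R',-22)
blade('top');blade('side','pics/s3.png')
"
```

```text
t 6.6 turn [24.13  9.68  5.81] shift [ 32.7  26.2 -23.4] | tcp [ 411.9 -136.4  133.8] F [-1.  -0.7 -1.6] w 14.7 q [ 0.84  0.59 -0.75  2.34  1.3   0.29 -2.21]
grasp pt [ 426.4 -133.9   81.8] gauge yaw 22.08 pitch 15.46
tip in throat now [-74.5  77.3  19.2]
top 162 x range [ 58.  147.3] pitch err deg -0.16 z@0 -9.3 z@145 -9.7 yaw err 0.69 y@0,145 -0.9 0.9
side 185 x range [ 56.9 143.3] pitch err deg -0.74 z@0 -9.3 z@145 -11.2 yaw err 0.77 y@0,145 -1.5 0.4
```

View pics/s3.png

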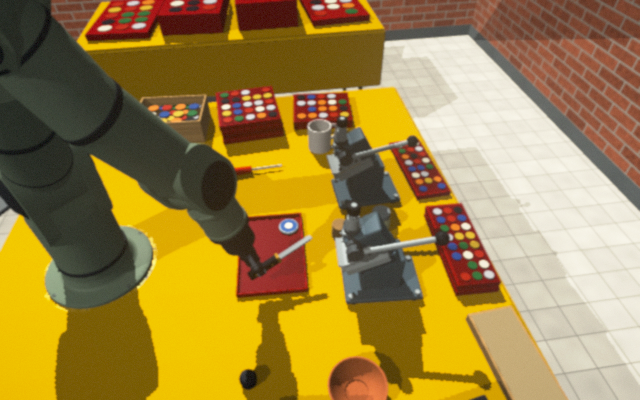

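```bash
cat > fk.py <<'E'
import numpy as np
from scipy.spatial.transform import Rotation as R
from scipy.optimize import least_squares
import itertools
D=[([1.11778027,0.52204365,-0.03632246,1.59997764,0.02117849,1.02107966,-0.11280562],(233.4,-579.7,303.6)),
([1.12,.16,-.36,2.23,.08,.77,.76],(214.1,-300.9,283.2)),([.61,.32,-.49,2.2,.24,.67,.01],(378.5,-139.6,233.7)),
([.39,.48,-.43,2.17,.37,.56,-.25],(430.2,-79.8,172.8)),([.26,.65,-.28,2.21,.52,.35,-.39],(431.7,-79.7,84.2)),
([.46,.42,-.38,2.25,.14,.35,-.55],(424.3,-98.3,180.9)),([.59,.41,-.46,2.33,.32,.17,-1.16],(418.8,-114.9,182.5)),([.84,.59,-.75,2.34,1.3,.29,-2.21],(411.9,-136.4,133.8))]
def ry(a):c,s=np.cos(a),np.sin(a);return np.array([[c,0,s],[0,1,0],[-s,0,c]])
def rz(a):c,s=np.cos(a),np.sin(a);return np.array([[c,-s,0],[s,c,0],[0,0,1]])
def fk(q,P,sg):
    h,l1,l2,L6,a1,a2,a6=P
    M=rz(sg[0]*q[0]);p=np.array([0,0,h])
    M=M@ry(q[1])@rz(sg[1]*q[2]);p=p+M@np.array([a1,0,l1])
    M=M@ry(q[3]);p=p+M@np.array([a2,0,0]);M=M@rz(sg[2]*q[4]);p=p+M@np.array([0,0,l2])
    M=M@ry(q[5])@rz(sg[3]*q[6]);M6=M
    p=p+M@np.array([0,0,L6])
    return p,M
E
python3 - <<'E'
from fk import *
for s1,s3,s5 in itertools.product((1,-1),repeat=3):
    f=lambda P:np.concatenate([fk(q,P,(s1,s3,s5,1))[0]-np.array(p) for q,p in D])
    o=least_squares(f,[300,450,450,200,0,0,0]);print(s1,s3,s5,np.sqrt(np.mean(o.fun**2)).round(1),o.x.round(0))
E
```

```text
1 1 1 166.9 [  687. -1080.  -582.   327.   279.  -842.     0.]
1 1 -1 149.7 [ 321. -593. -591.  585.  -12. -912.    0.]
1 -1 1 139.9 [-1199.   -22.  -677.  -426.  -214.  -754.     0.]
1 -1 -1 138.9 [-2007.   146.  -809.  -865.  -287.  -885.     0.]
-1 1 1 77.6 [-1181.  1065.   278.  -565.  -199.   -30.     0.]
-1 1 -1 60.1 [-626.  762.  345. -473.  -31.   64.    0.]
-1 -1 1 25.5 [-73. 563. 353. -27.  -2. -49.   0.]
-1 -1 -1 23.1 [ 69. 641. 390. 169. -56. -29.   0.]
```

```bash
cat > fk2.py <<'E'
from fk import *
O=[(2.01199804,0.39102435,-2.0125624),(1.168,1.238,-1.169),(1.173,1.232,-1.172),(1.163,1.239,-1.164),(1.164,1.237,-1.163),(1.751,.896,-1.423),(2.196,.515,-1.59),(2.277,.377,-1.714)]
OM=[R.from_rotvec(o).as_matrix() for o in O]
def fk2(q,P,sg):
    h=P[0];o1=P[1:4];o2=P[4:7];L=P[7:10]
    M=rz(sg[0]*q[0]);p=np.array([0,0,h])
    M=M@ry(q[1])@rz(sg[1]*q[2]);p=p+M@o1
    M=M@ry(sg[4]*q[3])@rz(sg[2]*q[4]);p=p+M@o2
    M=M@ry(sg[5]*q[5])@rz(sg[3]*q[6]);p=p+M@L
    # tool frame: x = M z ; y = +-(M x or y)
    return p,M
E
python3 - <<'E'
from fk2 import *
best=[]
for sg in itertools.product((-1,),(1,-1),(1,-1),(1,-1),(1,-1),(1,-1)):
    # orientation check: OM = M @ C const
    Cs=[]
    for (q,p),o in zip(D,OM):
        _,M=fk2(np.array(q),np.zeros(10),sg);Cs.append(M.T@o)
    C=R.from_matrix(Cs).mean();e=np.mean([(C.inv()*R.from_matrix(c)).magnitude() for c in Cs])
    best.append((e,sg,C.as_matrix().round(2).tolist()))
best.sort(key=lambda b:b[0])
for b in best[:4]:
    sg=b[1]
    f=lambda P:np.concatenate([fk2(q,P,sg)[0]-np.array(p) for q,p in D])
    o=least_squares(f,[300,0,0,450,0,0,450,0,0,200]);print(b,np.sqrt(np.mean(o.fun**2)).round(1),o.x.round(0))
E
```

```text
(np.float64(0.005937709367160239), (-1, -1, -1, -1, 1, 1), [[-0.0, -1.0, 0.0], [-0.0, -0.0, -1.0], [1.0, -0.0, -0.0]]) 2.1 [309. -12. -49. 544.   2.  -1. 424.   2.  -6. 254.]
(np.float64(0.3950239858713763), (-1, 1, -1, -1, 1, 1), [[0.16, -0.78, -0.61], [0.28, 0.62, -0.73], [0.95, -0.05, 0.31]]) 48.6 [-617.  -48.  -58.  889.  -13.  162.  252.   19.  -40. -242.]
(np.float64(0.5560479211047002), (-1, 1, -1, -1, 1, -1), [[0.82, -0.52, -0.26], [0.13, 0.61, -0.78], [0.56, 0.6, 0.56]]) 48.4 [-343. -120.  -29.  823. -133.  141.  290.   73.  -13.  -41.]
(np.float64(0.5594632069459168), (-1, -1, 1, -1, 1, 1), [[-0.11, -0.85, -0.52], [-0.12, 0.53, -0.84], [0.99, -0.03, -0.16]]) 9.9 [ 69. -15. -24. 595. -53. -19. 374.  19. -22. 129.]
```

```bash
cat >> fk2.py <<'E'
SG=(-1,-1,-1,-1,1,1)
_f=lambda P:np.concatenate([fk2(q,P,SG)[0]-np.array(p) for q,p in D])
PP=least_squares(_f,[300,0,0,450,0,0,450,0,0,200]).x
C=np.array([[0,-1,0],[0,0,-1],[1,0,0.]])
LO=np.array([-2.91,-.3,-1.5,.17,-1.26,.16,-2.52]);HI=np.array([2.91,2.13,1.42,2.43,4.41,1.93,2.52])
def ik(p,Rt,q0):
    def g(q):
        pp,M=fk2(q,PP,SG)
        return np.r_[(pp-p)/100,R.from_matrix(Rt.T@M@C).as_rotvec()*3]
    o=least_squares(g,np.clip(q0,LO+.01,HI-.01),bounds=(LO,HI));return o.x,np.abs(o.fun).max()
E
cat > ikt.py <<'E'
from fk2 import *
from h import Rtool,CUT,TIP
def pose(cut,s,z=0,flip=0):
    M,yaw=CUT[cut];T=R.from_euler('ZY',[yaw,-26],degrees=True).as_matrix()
    tip=np.array(M)+T@np.array([s,0,z]);Rt=Rtool(yaw,26);g=tip-T@TIP
    if flip: Rt=Rt@np.diag([1,-1,-1.])
    return g-54*Rt[:,0],Rt
E
python3 - <<'E'
from ikt import *
rng=np.random.default_rng(0)
for cut,s,z in(('R',-40,20),('R',-20,0),('R',56,0),('L',-20,0),('L',56,0)):
  for flip in(0,1):
    p,Rt=pose(cut,s,z,flip);S=[]
    for k in range(40):
        q,e=ik(p,Rt,rng.uniform(LO,HI))
        if e<.01:S.append(q)
    S=np.array(S)
    print(cut,s,flip,p.round(),len(S))
    for q in S[np.argsort(S[:,4])][::max(1,len(S)//6)]:print('   ',q.round(2))
E
```

```text
R -40 0 [ 426. -149.  120.] 18
    [ 0.73  0.61 -0.58  2.43  2.46  0.34  2.52]
    [ 0.73  0.6  -0.58  2.43  2.47  0.34  2.51]
    [ 0.42  0.57 -0.17  2.43  3.19  0.29  1.76]
    [ 0.32  0.58 -0.03  2.42  3.42  0.31  1.52]
    [0.24 0.58 0.06 2.42 3.56 0.34 1.37]
    [-0.46  1.34  1.36  2.42  4.28  1.42  0.4 ]
R -40 1 [ 426. -149.  120.] 0Traceback (most recent call last):
  File "<stdin>", line 11, in <module>
IndexError: too many indices for array: array is 1-dimensional, but 2 were indexed
```

```bash
python3 - <<'E'
from ikt import *
q0=np.array([.3,.55,-.3,2.2,.4,.5,-.3])
for tilt in(26,18):
  Rp=Rtool(93.5,-tilt);g=np.array([431.6,-79,29.]);p=g-54*Rp[:,0];q,e=ik(p,Rp,q0);print('pick',tilt,p.round(),q.round(2),round(e,3))
  for cut in'RL':
    M,yaw=CUT[cut];T=R.from_euler('ZY',[yaw,-26],degrees=True).as_matrix();Rt=Rtool(yaw,26-tilt)
    for s in(-40,-15,56):
        tip=np.array(M)+T@np.array([s,0,0]);g=tip-T@np.array([147.5,0,-12]);pp=g-54*Rt[:,0]
        q2,e=ik(pp,Rt,np.array([.3,.55,-.3,2.2,.0,.4,-1.6]));print(cut,s,pp.round(),q2.round(2),round(e,3))
E
```

```text
pick 26 [430. -55.  78.] [-0.3   0.74  0.05  2.24  1.03  0.48 -1.2 ] 0.0
R -40 [ 459. -151.  108.] [ 0.32  0.64 -0.14  2.08  0.21  0.43 -1.61] 0.0
R -15 [ 481. -153.  119.] [ 0.32  0.64 -0.15  2.03  0.2   0.49 -1.61] 0.0
R 56 [ 545. -156.  150.] [ 0.32  0.65 -0.19  1.86  0.19  0.65 -1.61] 0.0
L -40 [494. 159. 108.] [-0.24  0.67 -0.22  2.    0.29  0.5  -2.23] 0.0
L -15 [516. 159. 119.] [-0.43  0.68  0.06  1.94 -0.07  0.53 -1.87] 0.0
L 56 [580. 160. 150.] [-0.32  0.69 -0.04  1.76  0.04  0.69 -1.93] 0.0
pick 18 [431. -62.  80.] [-0.21  0.7   0.05  2.24  0.88  0.36 -0.96] 0.0
R -40 [ 451. -151.  107.] [ 0.3   0.61 -0.09  2.18  0.13  0.21 -1.53] 0.0
R -15 [ 473. -152.  118.] [ 0.26  0.61 -0.05  2.13  0.02  0.27 -1.43] 0.0
R 56 [ 537. -156.  149.] [ 0.27  0.61 -0.1   1.96  0.09  0.43 -1.51] 0.0
L -40 [486. 159. 107.] [-0.45  0.64  0.02  2.1   0.17  0.27 -2.15] 0.0
L -15 [509. 159. 118.] [-0.55  0.66  0.19  2.04 -0.2   0.32 -1.78] 0.0
L 56 [572. 160. 149.] [-0.4   0.65  0.04  1.88  0.05  0.48 -1.96] 0.0
```

```bash
python3 -c "
from h import *
go((436,-85,125),93.5,0)"
```

```text
t 6.7 turn [-71.56 -11.43 -12.31] shift [-35.4 -37.5 -52.9] | tcp [ 411.6 -137.2  132.8] F [-0.6  0.3 -1.1] w 14.6 q [ 0.84  0.6  -0.74  2.33  1.3   0.29 -2.21]
grasp pt [ 426.  -134.6   80.8] gauge yaw 21.88 pitch 15.42
```

Request:
play_rows --pt "-7 -1.2 -1.3 -15 -8 -8 10" --pt "-14 -2.3 -2.5 -25 -16 -16 10" --pt "-21 -3.4 -3.6 -32 -22 -25 10" --pt "-28 -4.5 -4.8 -35 -28 -35 10" --pt "-36 -5.7 -6 -36 -32 -45 10"

```text
t: 7.2
tool_pos: [430.8, -91.2, 180.1]
orientation: [1.727, 0.891, -1.464]
contact_force: [0.1, -0.5, -0.9]
width: 15.2
```

```bash
python3 -c "
from h import *
go((433,-80,70),93.5,0)"
```

```text
t 7.2 turn [-34.85  -5.52  -6.28] shift [56.6 -8.2 -3.7] | tcp [430.8 -91.2 180.1] F [ 0.1 -0.5 -0.9] w 15.2 q [ 0.96  0.64 -1.1   2.21  0.89  0.66 -1.29]
grasp pt [437.7 -87.6 126.7] gauge yaw 58.85 pitch 7.03
```

Request:
play_rows --pt "-7 -1.1 -1.3 5 -2 -1 10" --pt "-14 -2.2 -2.5 15 -4 -2 10" --pt "-21 -3.3 -3.8 25 -6 -3 10" --pt "-28 -4.4 -5 35 -7 -3 10" --pt "-34.9 -5.5 -6.3 45 -8 -4 10"

```text
t: 7.7
tool_pos: [431.4, -80.9, 134.3]
orientation: [1.163, 1.24, -1.165]
contact_force: [0.5, -0.5, -1.2]
width: 15.1
```

```bash
python3 -c "
from h import *
go((433,-80,30),93.5,0)"
```

```text
t 7.7 turn [ 0.05 -0.06  0.14] shift [50.3  1.7 -0.7] | tcp [431.4 -80.9 134.3] F [ 0.5 -0.5 -1.2] w 15.1 q [ 0.86  0.8  -1.11  2.16  1.01  0.86 -0.84]
grasp pt [431.3 -80.8  80.3] gauge yaw 93.54 pitch 0.06
```

Request:
play_rows --pt "0 0 0 15 1.7 0 10" --pt "0 0 0 35 1.7 0 10" --pt "0 0 0 47 1.7 0 10" --pt "0 0 0 51.5 1.7 0 10" --pt "0 0 0 51.5 1.7 0 10"

```text
t: 8.2
tool_pos: [433.7, -81.4, 83.3]
orientation: [1.168, 1.235, -1.169]
contact_force: [0.3, 0.3, -2.2]
width: 15.1
```

Request:
play_rows --pt "0 0 0 0 0 0 22" --pt "0 0 0 0 0 0 30" --pt "0 0 0 -2 0 0 36" --pt "0 0 0 -20 0 0 40" --pt "0 0 0 -40 0 0 40"

```text
t: 8.7
tool_pos: [434.0, -82.0, 124.3]
orientation: [1.171, 1.231, -1.17]
contact_force: [0.3, -0.6, 0.2]
width: 40.0
```

```bash
python3 -c "
from h import *
go((431.6,-79,75),93.5,-26)
p,d=capture('top');np.savez('top5.npz',p=p,d=d)
cv2.imwrite('pics/t5.png',cv2.resize(p[180:300,260:410,::-1],None,fx=5,fy=5,interpolation=2))
"
```

```text
t 8.7 turn [-5.100e-01 -2.593e+01  1.000e-02] shift [  0.7  -2.5 -26.8] | tcp [434.  -82.  124.3] F [ 0.3 -0.6  0.2] w 40.0 q [ 0.85  0.82 -1.09  2.16  1.04  0.85 -0.87]
grasp pt [434.1 -82.   70.3] gauge yaw 93.0 pitch -0.07
```

View pics/t5.png

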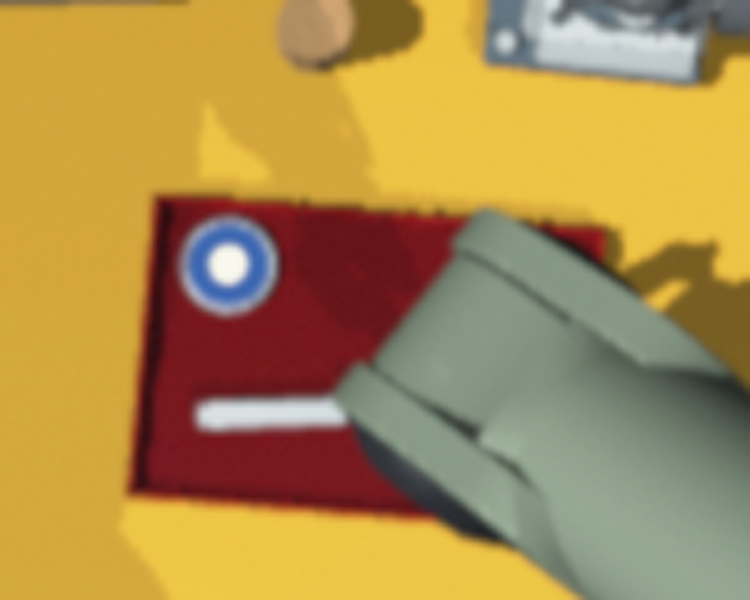

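```bash
cat > sim.py <<'E'
from ikt import *
def jac(q):
    p0,M0=fk2(q,PP,SG);J=np.zeros((6,7))
    for i in range(7):
        d=q.copy();d[i]+=1e-5;p,M=fk2(d,PP,SG)
        J[:3,i]=(p-p0)/1e-5;J[3:,i]=R.from_matrix(M@M0.T).as_rotvec()/1e-5
    return p0,M0@C,J
def follow(q,p,Rt,n=60):
    q=q.copy();p0,R0,_=jac(q);w=R.from_matrix(Rt@R0.T).as_rotvec();mn=q.copy();mx=q.copy()
    for k in range(1,n+1):
        pt=p0+(p-p0)*k/n;rt=R.from_rotvec(w*k/n).as_matrix()@R0
        for _ in range(3):
            pc,rc,J=jac(q);e=np.r_[pt-pc,R.from_matrix(rt@rc.T).as_rotvec()]
            W=np.diag([1e-2]*3+[3]*3);Jw=W@J
            q=np.clip(q+Jw.T@np.linalg.solve(Jw@Jw.T+1e-4*np.eye(6),W@e),LO,HI)
        mn=np.minimum(mn,q);mx=np.maximum(mx,q)
    pc,rc,_=jac(q);print(q.round(2),'err',np.linalg.norm(pc-p).round(1),R.from_matrix(rc.T@Rt).magnitude().round(3),'| min q6',mn[5].round(2),'max q4',mx[3].round(2),'q3',mn[2].round(2),mx[2].round(2),'q7',mn[6].round(2),mx[6].round(2))
    return q
def tp(g,Rt):return np.array(g,float)-54*Rt[:,0],Rt
def tc(cut,s,pt,grip=147.5,z=0):
    M,yaw=CUT[cut];T=R.from_euler('ZY',[yaw,-26],degrees=True).as_matrix();tip=np.array(M)+T@np.array([s,0,z])
    return tp(tip-T@np.array([grip,0,-12]),Rtool(yaw,pt))
E
python3 - <<'E'
from sim import *
# check vs actual history
q=np.array([.38,.5,-.42,2.17,.39,.54,-.27])
q=follow(q,*tp((432.8,-93.8,127.7),Rtool(59.5,8.8)));print('actual .46 .42 -.38 2.25 .14 .35 -.55')
q=np.array([.85,.82,-1.09,2.16,1.04,.85,-.87])
q=follow(q,*tp((434,-81.6,75),Rtool(93,-26)))
q=follow(q,*tp((434,-81.6,29),Rtool(93,-26)))
q=follow(q,*tp((434,-81.6,130),Rtool(93,-26)))
q=follow(q,*tp((460,-151,130),Rtool(-3.4,0)))
q=follow(q,*tc('R',-40,0));q=follow(q,*tc('R',56,0));q=follow(q,*tc('R',-40,0));q=follow(q,*tc('L',-40,0));q=follow(q,*tc('L',56,0))
E
```

```text
Traceback (most recent call last):
  File "sim.py", line 17, in follow
    pc,rc,_=jac(q);print(q.round(2),'err',np.linalg.norm(pc-p).round(1),R.from_matrix(rc.T@Rt).magnitude().round(3),'| min q6',mn[5].round(2),'max q4',mx[3].round(2),'q3',mn[2].round(2),mx[2].round(2),'q7',mn[6].round(2),mx[6].round(2))
                                                                        ^^^^^^^^^^^^^^^^^^^^^^^^^^^^^^^^^^^^^^^^
AttributeError: 'float' object has no attribute 'round'
```

```bash
sed -i 's/R.from_matrix(rc.T@Rt).magnitude().round(3)/round(float(R.from_matrix(rc.T@Rt).magnitude()),3)/' sim.py; cat > s1.py <<'E'
from sim import *
q=np.array([.38,.5,-.42,2.17,.39,.54,-.27])
q=follow(q,*tp((432.8,-93.8,127.7),Rtool(59.5,8.8)));print('actual .46 .42 -.38 2.25 .14 .35 -.55')
q=np.array([.85,.82,-1.09,2.16,1.04,.85,-.87])
q=follow(q,*tp((434,-81.6,75),Rtool(93,-26)))
q=follow(q,*tp((434,-81.6,29),Rtool(93,-26)))
q=follow(q,*tp((434,-81.6,130),Rtool(93,-26)))
q=follow(q,*tp((460,-151,130),Rtool(-3.4,0)))
q=follow(q,*tc('R',-40,0));q=follow(q,*tc('R',56,0));q=follow(q,*tc('R',-40,0));q=follow(q,*tc('L',-40,0));q=follow(q,*tc('L',56,0))
E
python3 s1.py
```

```text
[ 0.52  0.46 -0.42  2.18  0.09  0.48 -0.47] err 0.0 0.0 | min q6 0.48 max q4 2.18 q3 -0.42 -0.42 q7 -0.47 -0.27
actual .46 .42 -.38 2.25 .14 .35 -.55
[ 0.42  0.77 -0.93  2.23  1.22  1.13 -1.33] err 0.0 0.0 | min q6 0.85 max q4 2.23 q3 -1.09 -0.93 q7 -1.33 -0.87
[ 0.38  0.87 -0.88  2.23  1.33  1.12 -1.43] err 0.0 0.0 | min q6 1.12 max q4 2.23 q3 -0.93 -0.88 q7 -1.43 -1.33
[ 0.47  0.65 -0.99  2.21  1.09  1.15 -1.21] err 0.0 0.0 | min q6 1.12 max q4 2.23 q3 -0.99 -0.88 q7 -1.43 -1.21
[ 0.82  0.59 -0.83  2.05  0.63  0.77 -2.04] err 0.0 0.0 | min q6 0.77 max q4 2.21 q3 -0.99 -0.83 q7 -2.04 -1.21
[ 0.72  0.71 -0.71  2.09  0.8   0.63 -2.17] err 0.0 0.0 | min q6 0.63 max q4 2.09 q3 -0.83 -0.71 q7 -2.17 -2.04
[ 0.71  0.74 -0.77  1.86  0.69  0.83 -2.05] err 0.0 0.0 | min q6 0.63 max q4 2.09 q3 -0.77 -0.71 q7 -2.17 -2.05
[ 0.72  0.71 -0.71  2.09  0.8   0.63 -2.17] err 0.0 0.0 | min q6 0.63 max q4 2.09 q3 -0.77 -0.71 q7 -2.17 -2.05
[-0.03  0.71 -0.53  2.    0.62  0.6  -2.52] err 0.0 0.007 | min q6 0.6 max q4 2.11 q3 -0.71 -0.53 q7 -2.52 -2.17
[ 0.04  0.74 -0.58  1.77  0.54  0.8  -2.37] err 0.0 0.0 | min q6 0.6 max q4 2.0 q3 -0.58 -0.53 q7 -2.52 -2.37
```

Request:
play_rows --pt "-8.5 0 0 -5 0 0 40" --pt "-17 0 0 -10 0 0 40" --pt "-25.5 0 0 -15 0 0 40" --pt "-34 0 0 -15 0 0 40" --pt "-42.5 0 0 -15 0 0 40"

```text
t: 9.25
tool_pos: [434.3, -82.3, 139.1]
orientation: [0.602, 1.482, -0.603]
contact_force: [0.5, -0.3, 1.0]
width: 40.0
```

Request:
play_rows --pt "-8.5 0 0 0 0 0 40" --pt "-17 0 0 0 0 0 40" --pt "-25.5 0 0 0 0 0 40" --pt "-34 0 0 0 0 0 40" --pt "-42.5 0 0 0 0 0 40"

```text
t: 9.75
tool_pos: [434.2, -82.3, 139.0]
orientation: [0.022, 1.568, -0.024]
contact_force: [0.1, 0.3, 0.3]
width: 39.9
```

```bash
sed -i 's/return np.c_\[-gz,-gy,-gx\]/return np.c_[-gz,gy,gx]/; s/G=np.c_\[-Rc\[:,2\],-Rc\[:,1\],-Rc\[:,0\]\]/G=np.c_[Rc[:,2],Rc[:,1],-Rc[:,0]]/' h.py; grep -n "np.c_" h.py; python3 -c "
from h import *
go((434,-81.6,80),93.,-26)"
```

```text
17:    return np.c_[-gz,gy,gx]
24:    G=np.c_[Rc[:,2],Rc[:,1],-Rc[:,0]];gpn=s['tool_pos']+54*Rc[:,0];print('grasp pt',gpn.round(1),'gauge yaw',np.degrees(np.arctan2(G[1,0],G[0,0])).round(2),'pitch',np.degrees(np.arcsin(G[2,0])).round(2))
30:    Rc=R.from_rotvec(s['orientation']).as_matrix();G=np.c_[Rc[:,2],Rc[:,1],-Rc[:,0]]
44:    st=read_state();Rc=R.from_rotvec(st['orientation']).as_matrix();G=np.c_[Rc[:,2],Rc[:,1],-Rc[:,0]]
t 9.75 turn [-92.93  19.81 -21.24] shift [10.4 24.3 -2.2] | tcp [434.2 -82.3 139. ] F [0.1 0.3 0.3] w 39.9 q [ 0.97  0.96 -1.33  2.15  1.13  1.07  0.55]
grasp pt [434.4 -82.4  85. ] gauge yaw -1.67 pitch 0.17
```

Request:
play_rows --pt "-7.5 1.6 -1.7 0 3 0 40" --pt "-15 3.2 -3.4 0 5 0 40" --pt "-22.5 4.8 -5.1 1 7 0 40" --pt "-30 6.4 -6.8 2 9 -1 40" --pt "-37.5 8 -8.5 3 11 -1 40"

```text
t: 10.25
tool_pos: [433.6, -71.2, 135.9]
orientation: [-0.617, 1.651, 0.379]
contact_force: [0.7, -0.0, -0.2]
width: 39.7
```

```bash
python3 -c "
from h import *
go((434,-81.6,80),93.,-26)"
```

```text
t 10.25 turn [-55.44  11.77 -12.79] shift [ 4.9 11.8  8.1] | tcp [433.6 -71.2 135.9] F [ 0.7 -0.  -0.2] w 39.7 q [ 0.82  0.99 -1.32  2.12  1.16  1.29  1.08]
grasp pt [429.  -80.9  83. ] gauge yaw 35.4 pitch -10.14
```

Request:
play_rows --pt "-7.5 1.6 -1.7 1 2 1 40" --pt "-15 3.2 -3.4 2 4 2 40" --pt "-22.5 4.8 -5.1 3 6 4 40" --pt "-30 6.4 -6.8 4 8 5 40" --pt "-37.5 8 -8.5 5 10 6 40"

```text
t: 10.75
tool_pos: [432.3, -60.5, 129.0]
orientation: [-1.268, 1.591, 0.793]
contact_force: [-1.2, 1.2, -0.0]
width: 40.2
```

```bash
python3 -c "
from h import *
go((434,-81.6,60),93.,-26)"
```

```text
t 10.75 turn [-17.93   3.84  -4.29] shift [18.   1.4  9.9] | tcp [432.3 -60.5 129. ] F [-1.2  1.2 -0. ] w 40.2 q [ 0.68  1.02 -1.3   2.16  1.26  1.44  1.55]
grasp pt [429.9 -80.5  78.9] gauge yaw 73.55 pitch -21.55
```

Request:
play_rows --pt "-7.5 1.6 -1.7 3 1 3 40" --pt "-15 3.2 -3.4 10 1 6 40" --pt "-17.9 3.8 -4.3 16 1.4 10 40" --pt "-17.9 3.8 -4.3 18 1.4 10 40" --pt "-17.9 3.8 -4.3 18 1.4 10 40"

```text
t: 11.25
tool_pos: [432.7, -58.0, 108.2]
orientation: [-1.573, 1.504, 0.983]
contact_force: [-0.5, 0.5, 0.3]
width: 40.1
```

```bash
python3 -c "
from h import *
go((434,-81.6,29),93.,-26)"
```

```text
t 11.25 turn [-0.51  0.13 -0.1 ] shift [27.6 -0.  13.4] | tcp [432.7 -58.  108.2] F [-0.5  0.5  0.3] w 40.1 q [ 0.62  1.05 -1.25  2.2   1.37  1.48  1.74]
grasp pt [433.8 -81.6  59.6] gauge yaw 92.44 pitch -25.87
```

Request:
play_rows --pt "-0.5 0 0 8 0 4 40" --pt "-0.5 0 0 17 0 8 40" --pt "-0.5 0 0 24 0 11.5 36" --pt "-0.5 0 0 27.6 0 13.4 30" --pt "-0.5 0 0 27.6 0 13.4 22"

```text
t: 11.75
tool_pos: [432.6, -57.8, 77.0]
orientation: [-1.582, 1.501, 0.994]
contact_force: [-0.9, -0.4, 0.7]
width: 21.9
```

```bash
python3 -c "
from h import *
go((434,-81.6,29),93.,-26)
p,d=capture('side')
cv2.imwrite('pics/s6.png',cv2.resize(p[180:310,200:340,::-1],None,fx=4.5,fy=4.5,interpolation=2))
"
```

```text
t 11.75 turn [ 0.18  0.12 -0.09] shift [-0.4 -0.2 -0.4] | tcp [432.6 -57.8  77. ] F [-0.9 -0.4  0.7] w 21.9 q [ 0.6   1.11 -1.21  2.2   1.44  1.47  1.72]
grasp pt [433.7 -81.4  28.4] gauge yaw 93.2 pitch -25.88
```

View pics/s6.png

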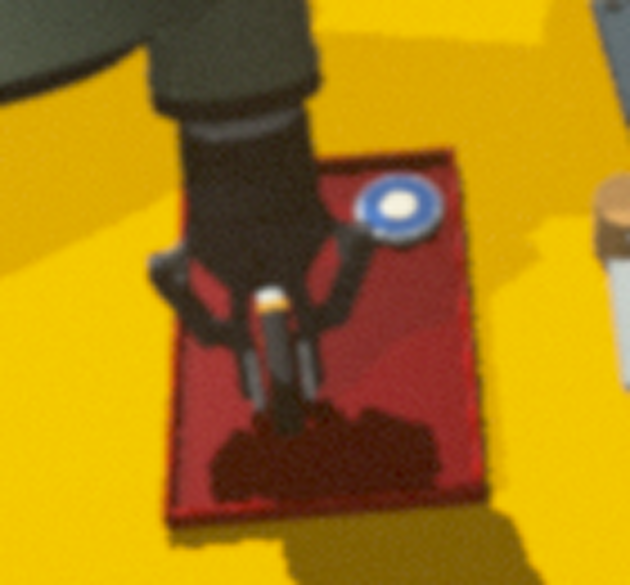

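Request:
play_rows --pt "0 0 0 0 0 0 16" --pt "0 0 0 0 0 0 10" --pt "0 0 0 0 0 0 10" --pt "0 0 0 0 0 0 10" --pt "0 0 0 0 0 0 10" --grip_force 40

```text
t: 12.3
tool_pos: [432.9, -57.9, 77.8]
orientation: [-1.583, 1.5, 0.992]
contact_force: [-0.4, 1.5, 5.4]
width: 15.4
```

Request:
play_rows --pt "0 0 0 -5 0 -2.5 10" --pt "0 0 0 -20 0 -10 10" --pt "0 0 0 -40 0 -20 10" --pt "0 0 0 -60 0 -30 10" --pt "0 0 0 -80 0 -40 10"

```text
t: 12.8
tool_pos: [432.8, -58.9, 168.1]
orientation: [-1.583, 1.5, 0.993]
contact_force: [-0.1, -0.3, -0.5]
width: 15.0
```

```bash
cat >> h.py <<'E'
def held(c='top',name=None,pt=26):
    "blade fit in a gauge frame = tool-gauge frame pitched up by pt, origin grasp point"
    s=read_state();p,d=capture(c)
    if name: cv2.imwrite(name,p[:,:,::-1])
    X=cloud(c,d).reshape(-1,3);col=p.reshape(-1,3).astype(int)
    Rc=R.from_rotvec(s['orientation']).as_matrix();G=np.c_[Rc[:,2],Rc[:,1],-Rc[:,0]]@R.from_euler('Y',-pt,degrees=True).as_matrix()
    q=(X-(s['tool_pos']+54*Rc[:,0]))@G
    m=(d.ravel()>0)&(q[:,0]>50)&(q[:,0]<165)&(abs(q[:,1])<22)&(abs(q[:,2]+11)<22)&(col.min(1)>95)&(np.ptp(col,axis=1)<60)
    q=q[m]
    if len(q)<10: print('few',len(q));return
    kz=np.polyfit(q[:,0],q[:,2],1);ky=np.polyfit(q[:,0],q[:,1],1)
    print(c,len(q),'x range',np.percentile(q[:,0],[2,98]).round(1),'pitch err deg',np.degrees(np.arctan(kz[0])).round(2),'z@60,145',np.polyval(kz,60).round(1),np.polyval(kz,145).round(1),'yaw err',np.degrees(np.arctan(ky[0])).round(2),'y@0,145',ky[1].round(1),np.polyval(ky,145).round(1))
E
python3 -c "
from h import *
go((460,-140,130),-3.4,0)
held('top');held('side')
"
```

```text
t 12.8 turn [ 94.75 -19.53  21.7 ] shift [ 21.7 -22.6 -81.1] | tcp [432.8 -58.9 168.1] F [-0.1 -0.3 -0.5] w 15.0 q [ 0.67  0.95 -1.35  2.18  1.26  1.5   1.84]
grasp pt [434.  -82.5 119.6] gauge yaw 93.2 pitch -25.91
few 0
side 24 x range [64.6 77.9] pitch err deg -8.92 z@60,145 -9.4 -22.8 yaw err -5.26 y@0,145 6.8 -6.6
```

Request:
play_rows --pt "7 -1.4 1.6 2 -2 -6 10" --pt "15 -3 3.4 4 -4 -12 10" --pt "22 -4.5 5 6 -6 -18 10" --pt "29.5 -6 6.7 8 -7 -25 10" --pt "37 -7.6 8.4 10 -9 -32 10"

```text
t: 13.4
tool_pos: [443.7, -91.8, 171.7]
orientation: [-0.937, 1.642, 0.579]
contact_force: [0.9, 0.3, -0.7]
width: 15.1
```

```bash
python3 -c "
from h import *
go((460,-140,130),-3.4,0)
"
```

```text
t 13.4 turn [ 57.45 -11.83  13.22] shift [  0.4 -41.8 -31.5] | tcp [443.7 -91.8 171.7] F [ 0.9  0.3 -0.7] w 15.1 q [ 0.82  0.94 -1.34  2.09  1.14  1.39  1.43]
grasp pt [ 439.3 -107.   120. ] gauge yaw 53.68 pitch -16.02
```

Request:
play_rows --pt "7.5 -1.6 1.7 0 -6 -4 10" --pt "15 -3.1 3.4 0 -11 -8 10" --pt "22.5 -4.6 5.2 0 -16 -12 10" --pt "30 -6.2 6.9 0 -21 -16 10" --pt "37.5 -7.7 8.6 0 -26 -20 10"

```text
t: 13.9
tool_pos: [453.7, -122.1, 179.7]
orientation: [-0.291, 1.632, 0.167]
contact_force: [0.5, 0.2, -1.6]
width: 14.6
```

```bash
python3 -c "
from h import *
go((460,-145,130),-3.4,0)
"
```

```text
t 13.9 turn [19.94 -4.12  4.61] shift [ -2.6 -24.   -0.8] | tcp [ 453.7 -122.1  179.7] F [ 0.5  0.2 -1.6] w 14.6 q [ 0.99  0.91 -1.35  2.04  1.04  1.23  1.01]
grasp pt [ 450.4 -126.8  126. ] gauge yaw 16.39 pitch -4.83
```

Request:
play_rows --pt "7 -1.4 1.6 -1 -8 0 10" --pt "14 -2.8 3.2 -2 -16 0 10" --pt "19.9 -4.1 4.6 -2.6 -24 -0.8 10" --pt "19.9 -4.1 4.6 -2.6 -24 -0.8 10" --pt "19.9 -4.1 4.6 -2.6 -24 -0.8 10"

```text
t: 14.4
tool_pos: [460.0, -144.6, 184.1]
orientation: [0.038, 1.572, -0.041]
contact_force: [0.3, 0.2, -1.6]
width: 14.9
```

```bash
python3 -c "
from h import *
go((460,-145,130),-3.4,0)
held('top','pics/t7.png');held('side','pics/s7.png')
"
```

```text
t 14.4 turn [ 0.51 -0.09  0.12] shift [ 0.1 -0.4  0.1] | tcp [ 460.  -144.6  184.1] F [ 0.3  0.2 -1.6] w 14.9 q [ 1.08  0.89 -1.34  2.03  1.    1.12  0.78]
grasp pt [ 459.9 -144.7  130.1] gauge yaw -2.89 pitch -0.09
top 134 x range [ 77.8 147.8] pitch err deg 0.52 z@60,145 -11.5 -10.8 yaw err -1.03 y@0,145 2.8 0.2
side 197 x range [ 55.5 144.8] pitch err deg -0.27 z@60,145 -11.9 -12.3 yaw err -0.1 y@0,145 -0.5 -0.7
```

View pics/s7.png

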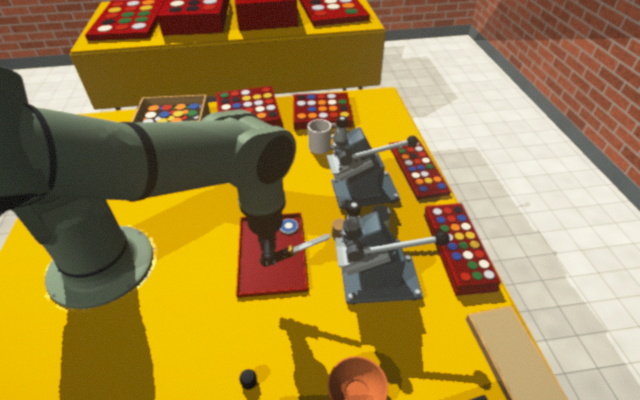

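```bash
cat >> h.py <<'E'
TIP=np.array([147,0,-13.])
def gt(cut,s,y=0,z=0,pitch=26,dyaw=0):
    M,yaw=CUT[cut];T=R.from_euler('ZY',[yaw,-26],degrees=True).as_matrix()
    tip=np.array(M)+T@np.array([s,y,z])
    Gt=R.from_euler('ZY',[yaw+dyaw,-pitch],degrees=True).as_matrix()
    go(tip-Gt@TIP,yaw+dyaw,pitch-26)
    st=read_state();Rc=R.from_rotvec(st['orientation']).as_matrix();G=np.c_[Rc[:,2],Rc[:,1],-Rc[:,0]]@R.from_euler('Y',-26,degrees=True).as_matrix()
    print('tip in throat now',(T.T@(st['tool_pos']+54*Rc[:,0]+G@TIP-np.array(M))).round(1))
E
python3 -c "
from h import *
gt('R',-22)
"
```

```text
t 14.5 turn [ 0.55 -0.08  0.1 ] shift [67.6 -7.3 15. ] | tcp [ 460.2 -144.   184.2] F [ 0.   0.6 -1.7] w 14.9 q [ 1.08  0.89 -1.34  2.03  1.    1.12  0.78]
grasp pt [ 460.1 -144.1  130.2] gauge yaw -2.85 pitch -0.08
tip in throat now [-5.9  8.6 67.1]
```

Request:
play_rows --pt "0.5 0 0 15 -2 -5 10" --pt "0.5 0 0 35 -5 -8 10" --pt "0.5 0 0 55 -7.3 -5 10" --pt "0.5 0 0 70 -7.3 -1 10" --pt "0.5 0 0 75.5 -7.3 -1 10"

```text
t: 15.0
tool_pos: [458.2, -151.4, 106.9]
orientation: [0.047, 1.573, -0.048]
contact_force: [0.3, 0.0, -0.5]
width: 15.2
```

```bash
python3 -c "
from h import *
gt('R',-20)
held('top','pics/t8.png');held('side')
p,d=capture('side')
cv2.imwrite('pics/s8.png',cv2.resize(p[170:310,240:420,::-1],None,fx=4,fy=4,interpolation=2))
"
```

```text
t 15.0 turn [-0.06 -0.15  0.05] shift [-10.6   0.2  18.2] | tcp [ 458.2 -151.4  106.9] F [ 0.3  0.  -0.5] w 15.2 q [ 1.02  1.   -1.22  2.06  1.16  1.03  0.69]
grasp pt [ 458.1 -151.5   52.9] gauge yaw -3.46 pitch -0.15
tip in throat now [-41.2  -0.4  -1.8]
top 122 x range [ 76.2 148.5] pitch err deg -0.0 z@60,145 -10.9 -10.9 yaw err -1.74 y@0,145 4.2 -0.2
side 196 x range [ 55.6 143.9] pitch err deg -0.22 z@60,145 -11.9 -12.2 yaw err 0.17 y@0,145 -0.7 -0.3
```

View pics/s8.png

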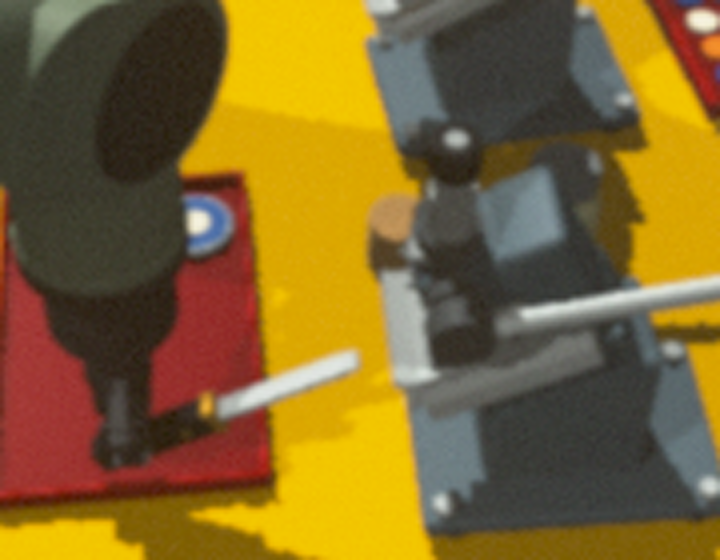

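Request:
play_rows --pt "0 0 0 -3 0.2 5 10" --pt "0 0 0 -6 0.2 10 10" --pt "0 0 0 -9 0.2 15 10" --pt "0 0 0 -10.6 0.2 18.2 10" --pt "0 0 0 -10.6 0.2 18.2 10"

```text
t: 15.65
tool_pos: [477.6, -152.9, 119.8]
orientation: [0.047, 1.57, -0.05]
contact_force: [0.4, 0.2, -1.4]
width: 15.3
```

```bash
python3 -c "
from h import *
gt('R',0)
"
```

```text
t 15.65 turn [-0.15  0.01  0.09] shift [-6.4  0.6 16.8] | tcp [ 477.6 -152.9  119.8] F [ 0.4  0.2 -1.4] w 15.3 q [ 1.01  0.99 -1.23  2.01  1.13  1.06  0.73]
grasp pt [ 477.6 -153.    65.8] gauge yaw -3.55 pitch 0.01
tip in throat now [-17.9  -0.9   1.6]
```

Request:
play_rows --pt "0 0 0 -2 0.3 4 10" --pt "0 0 0 -4 0.6 8 10" --pt "0 0 0 -6 0.6 13 10" --pt "0 0 0 -7 0.6 17 10" --pt "0 0 0 -7 0.6 17 10"

```text
t: 16.15
tool_pos: [494.6, -153.2, 126.6]
orientation: [0.048, 1.57, -0.05]
contact_force: [0.0, 1.0, -0.9]
width: 14.9
```

```bash
python3 -c "
from h import *
gt('R',8)
"
```

```text
t 16.15 turn [-0.15 -0.01  0.08] shift [-3.2 -0.1  7. ] | tcp [ 494.6 -153.2  126.6] F [ 0.   1.  -0.9] w 14.9 q [ 1.    1.   -1.23  1.97  1.11  1.09  0.75]
grasp pt [ 494.6 -153.3   72.6] gauge yaw -3.55 pitch -0.01
tip in throat now [ 0.3 -0.2  0.2]
```

No contact; tip about at the mouth, centred. Go on in small steps.

Request:
play_rows --pt "0 0 0 -0.7 0 1.5 10" --pt "0 0 0 -1.5 0 3 10" --pt "0 0 0 -2.2 0 4.5 10" --pt "0 0 0 -3.1 0 6.5 10" --pt "0 0 0 -3.1 0 6.5 10"

```text
t: 16.65
tool_pos: [500.8, -153.7, 129.7]
orientation: [0.047, 1.571, -0.05]
contact_force: [-0.4, -0.3, -0.9]
width: 15.4
```

Request:
play_rows --pt "0 0 0 -0.5 0 1 10" --pt "0 0 0 -1 0 2 10" --pt "0 0 0 -1.5 0 3 10" --pt "0 0 0 -2 0 4 10" --pt "0 0 0 -2 0 4 10"

```text
t: 17.15
tool_pos: [504.7, -153.9, 131.6]
orientation: [0.048, 1.571, -0.05]
contact_force: [0.0, -0.0, -1.5]
width: 15.0
```

```bash
python3 -c "
from h import *
gt('R',18)
"
```

```text
t 17.15 turn [-0.15 -0.03  0.08] shift [-2.5  0.   5.9] | tcp [ 504.7 -153.9  131.6] F [ 0.  -0.  -1.5] w 15.0 q [ 0.99  1.   -1.24  1.94  1.1   1.1   0.77]
grasp pt [ 504.6 -154.    77.6] gauge yaw -3.55 pitch -0.03
tip in throat now [11.5 -0.4  0.3]
```

Request:
play_rows --pt "0 0 0 -0.5 0 1 10" --pt "0 0 0 -1 0 2 10" --pt "0 0 0 -1.5 0 3 10" --pt "0 0 0 -2 0 4 10" --pt "0 0 0 -2 0 4 10"

```text
t: 17.65
tool_pos: [508.7, -154.2, 133.6]
orientation: [0.047, 1.571, -0.05]
contact_force: [0.3, -0.5, -1.2]
width: 14.9
```

```bash
python3 -c "
from h import *
gt('R',22)
"
```

```text
t 17.65 turn [-0.14 -0.02  0.08] shift [-2.3  0.   5.5] | tcp [ 508.7 -154.2  133.6] F [ 0.3 -0.5 -1.2] w 14.9 q [ 0.98  1.   -1.24  1.93  1.09  1.11  0.78]
grasp pt [ 508.7 -154.3   79.6] gauge yaw -3.54 pitch -0.02
tip in throat now [16.1 -0.4  0.3]
```

Request:
play_rows --pt "0 0 0 -0.6 0 1.3 10" --pt "0 0 0 -1.1 0 2.6 10" --pt "0 0 0 -1.7 0 3.9 10" --pt "0 0 0 -2.4 0 5.2 10" --pt "0 0 0 -2.4 0 5.2 10"

```text
t: 18.15
tool_pos: [513.9, -154.5, 136.0]
orientation: [0.047, 1.571, -0.05]
contact_force: [0.4, 0.4, -1.7]
width: 14.7
```

```bash
python3 -c "
from h import *
gt('R',30)
p,d=capture('side')
cv2.imwrite('pics/s9.png',cv2.resize(p[170:310,240:420,::-1],None,fx=4,fy=4,interpolation=2))
"
```

```text
t 18.15 turn [-0.15 -0.02  0.09] shift [-3.4  0.   7.4] | tcp [ 513.9 -154.5  136. ] F [ 0.4  0.4 -1.7] w 14.7 q [ 0.98  1.   -1.24  1.92  1.09  1.11  0.78]
grasp pt [ 513.9 -154.6   82. ] gauge yaw -3.55 pitch -0.02
tip in throat now [21.8 -0.4  0.2]
```

View pics/s9.png

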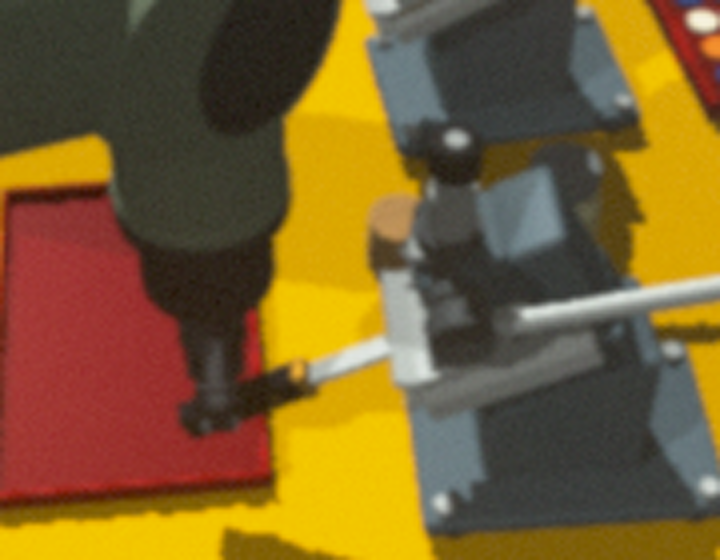

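Request:
play_rows --pt "0 0 0 -1 0 2 10" --pt "0 0 0 -2 0 4 10" --pt "0 0 0 -2.9 0 6 10" --pt "0 0 0 -3.7 0 8 10" --pt "0 0 0 -4.7 0 10 10"

```text
t: 18.7
tool_pos: [523.9, -155.1, 140.7]
orientation: [0.047, 1.571, -0.05]
contact_force: [-0.2, 0.3, -1.7]
width: 15.1
```

```bash
python3 -c "
from h import *
gt('R',45)
"
```

```text
t 18.7 turn [-0.14 -0.03  0.08] shift [-5.3  0.  10.9] | tcp [ 523.9 -155.1  140.7] F [-0.2  0.3 -1.7] w 15.1 q [ 0.97  1.   -1.24  1.89  1.08  1.13  0.8 ]
grasp pt [ 523.9 -155.2   86.7] gauge yaw -3.54 pitch -0.03
tip in throat now [32.8 -0.4 -0. ]
```

Request:
play_rows --pt "0 0 0 -1.1 0 2.2 10" --pt "0 0 0 -2.1 0 4.4 10" --pt "0 0 0 -3.2 0 6.6 10" --pt "0 0 0 -4.3 0 8.8 10" --pt "0 0 0 -5.3 0 10.8 10"

```text
t: 19.2
tool_pos: [534.7, -155.8, 146.0]
orientation: [0.047, 1.571, -0.05]
contact_force: [-0.2, 0.4, -1.5]
width: 15.0
```

Request:
play_rows --pt "0 0 0 -0.7 0 1.5 10" --pt "0 0 0 -1.5 0 3 10" --pt "0 0 0 -2.2 0 4.5 10" --pt "0 0 0 -2.9 0 6 10" --pt "0 0 0 -2.9 0 6 10"

```text
t: 19.7
tool_pos: [540.7, -156.1, 148.9]
orientation: [0.047, 1.571, -0.05]
contact_force: [-1.1, 0.0, -1.2]
width: 15.1
```

```bash
python3 -c "
from h import *
gt('R',55)
"
```

```text
t 19.7 turn [-0.14 -0.02  0.09] shift [-1.5  0.1  3.1] | tcp [ 540.7 -156.1  148.9] F [-1.1  0.  -1.2] w 15.1 q [ 0.95  1.   -1.24  1.84  1.06  1.15  0.82]
grasp pt [ 540.6 -156.2   94.9] gauge yaw -3.54 pitch -0.02
tip in throat now [51.6 -0.4 -0. ]
```

Request:
play_rows --pt "0 0 0 -0.4 0 0.9 10" --pt "0 0 0 -0.9 0 1.8 10" --pt "0 0 0 -1.3 0 2.7 10" --pt "0 0 0 -1.3 0 2.7 10" --pt "0 0 0 -1.3 0 2.7 10"

```text
t: 20.2
tool_pos: [543.1, -156.3, 150.1]
orientation: [0.047, 1.571, -0.05]
contact_force: [0.6, 0.4, -1.6]
width: 14.9
```

Request:
play_rows --pt "0 0 0 -0.2 0 0.5 10" --pt "0 0 0 -0.4 0 0.9 10" --pt "0 0 0 -0.6 0 1.3 10" --pt "0 0 0 -0.8 0 1.7 10" --pt "0 0 0 -0.8 0 1.7 10"

```text
t: 20.7
tool_pos: [544.9, -156.4, 150.9]
orientation: [0.047, 1.571, -0.05]
contact_force: [-0.2, -0.1, -1.1]
width: 15.1
```

Request:
play_rows --pt "0 0 0 -0.2 0 0.4 10" --pt "0 0 0 -0.4 0 0.8 10" --pt "0 0 0 -0.6 0 1.3 10" --pt "0 0 0 -0.6 0 1.3 10" --pt "0 0 0 -0.6 0 1.3 10"

```text
t: 21.2
tool_pos: [546.1, -156.5, 151.5]
orientation: [0.047, 1.571, -0.05]
contact_force: [-0.5, -0.3, -1.1]
width: 15.0
```

Request:
play_rows --pt "0 0 0 -0.2 0 0.4 10" --pt "0 0 0 -0.4 0 0.8 10" --pt "0 0 0 -0.6 0 1.3 10" --pt "0 0 0 -0.6 0 1.3 10" --pt "0 0 0 -0.6 0 1.3 10"

```text
t: 21.7
tool_pos: [546.5, -156.6, 151.5]
orientation: [0.047, 1.573, -0.05]
contact_force: [-7.7, 1.1, -4.5]
width: 15.2
```

Request:
play_rows --pt "0 0 0 4.4 0 -9 10" --pt "0 0 0 13 0 -27 10" --pt "0 0 0 22 0 -45 10" --pt "0 0 0 31 0 -63 10" --pt "0 0 0 40 0 -82 10"

```text
t: 22.2
tool_pos: [464.7, -151.4, 111.8]
orientation: [0.048, 1.57, -0.049]
contact_force: [0.2, -0.4, -1.2]
width: 14.9
```

Request:
play_rows --pt "0 0 0 0 0 -8 10" --pt "0 0 0 -15 0 -8 10" --pt "0 0 0 -35 2 -8 10" --pt "0 0 0 -55 4 -8 10" --pt "0 0 0 -70 7 -8 10"

```text
t: 22.7
tool_pos: [458.6, -143.9, 183.7]
orientation: [0.047, 1.569, -0.05]
contact_force: [0.8, -0.3, -1.2]
width: 14.6
```

```bash
python3 -c "
from h import *
go((434,-81.6,110),93,-26)
held('top');held('side')
"
```

```text
t 22.7 turn [-94.74  19.47 -21.75] shift [ 25.   84.2 -31.1] | tcp [ 458.6 -143.9  183.7] F [ 0.8 -0.3 -1.2] w 14.6 q [ 1.08  0.89 -1.33  2.04  1.    1.11  0.77]
grasp pt [ 458.7 -144.   129.7] gauge yaw -3.55 pitch 0.06
top 135 x range [ 76.8 147. ] pitch err deg -0.25 z@60,145 -11.1 -11.5 yaw err -1.26 y@0,145 3.2 -0.0
side 190 x range [ 56.7 143.6] pitch err deg -0.32 z@60,145 -11.8 -12.2 yaw err 0.08 y@0,145 -0.6 -0.4
```

Request:
play_rows --pt "-7.5 1.5 -1.7 0 7 -2 10" --pt "-15 3.1 -3.4 0 14 -4 10" --pt "-22.5 4.6 -5.2 0 20 -7 10" --pt "-30 6.2 -6.9 0 27 -9 10" --pt "-37.5 7.7 -8.6 0 34 -12 10"

```text
t: 23.3
tool_pos: [448.4, -109.1, 181.7]
orientation: [-0.595, 1.656, 0.36]
contact_force: [0.0, 0.3, -0.1]
width: 15.0
```

```bash
python3 -c "
from h import *
go((434,-81.6,110),93,-26)"
```

```text
t 23.3 turn [-56.91  11.7  -13.16] shift [15.  52.9 19.3] | tcp [ 448.4 -109.1  181.7] F [ 0.   0.3 -0.1] w 15.0 q [ 0.92  0.92 -1.35  2.05  1.07  1.32  1.22]
grasp pt [ 443.6 -118.7  128.8] gauge yaw 33.88 pitch -10.02
```

Request:
play_rows --pt "-7.5 1.5 -1.7 1 7 2 10" --pt "-15 3.1 -3.4 2 14 5 10" --pt "-22.5 4.6 -5.2 4 21 8 10" --pt "-30 6.2 -6.9 6 28 10 10" --pt "-37.5 7.7 -8.6 8 35 13 10"

```text
t: 23.8
tool_pos: [438.5, -74.6, 168.1]
orientation: [-1.245, 1.596, 0.775]
contact_force: [-0.1, 0.8, -1.7]
width: 15.0
```

```bash
python3 -c "
from h import *
go((434,-81.6,80),93,-26)"
```

```text
t 23.8 turn [-19.39   4.03  -4.55] shift [31.  12.8 27.5] | tcp [438.5 -74.6 168.1] F [-0.1  0.8 -1.7] w 15.0 q [ 0.75  0.95 -1.35  2.13  1.2   1.46  1.62]
grasp pt [436.  -94.4 117.9] gauge yaw 71.99 pitch -21.25
```

Request:
play_rows --pt "-7.5 1.5 -1.7 4 4 6 10" --pt "-15 3.1 -3.4 12 8 12 10" --pt "-19.4 4 -4.6 20 12.8 19 10" --pt "-19.4 4 -4.6 28 12.8 25 10" --pt "-19.4 4 -4.6 31 12.8 27.5 10"

```text
t: 24.3
tool_pos: [432.9, -57.9, 128.0]
orientation: [-1.575, 1.503, 0.984]
contact_force: [-0.3, 0.6, -0.6]
width: 15.1
```

```bash
python3 -c "
from h import *
go((434,-81.6,30),93,-26)"
```

```text
t 24.3 turn [-0.41  0.12 -0.08] shift [44.5  0.2 21.6] | tcp [432.9 -57.9 128. ] F [-0.3  0.6 -0.6] w 15.1 q [ 0.64  1.02 -1.29  2.19  1.33  1.49  1.77]
grasp pt [434.1 -81.5  79.4] gauge yaw 92.55 pitch -25.88
```

Request:
play_rows --pt "-0.4 0 0 15 0 7.3 10" --pt "-0.4 0 0 30 0 14.6 10" --pt "-0.4 0 0 40 0 19.4 10" --pt "-0.4 0 0 44.5 0 21.6 10" --pt "-0.4 0 0 44.5 0 21.6 10"

```text
t: 24.8
tool_pos: [432.9, -58.2, 79.3]
orientation: [-1.581, 1.501, 0.991]
contact_force: [0.6, 0.5, -1.3]
width: 15.2
```

```bash
python3 -c "
from h import *
go((434,-81.6,29),93,-26)"
```

```text
t 24.8 turn [ 0.06  0.09 -0.06] shift [1.4 0.1 1. ] | tcp [432.9 -58.2  79.3] F [ 0.6  0.5 -1.3] w 15.2 q [ 0.6   1.11 -1.21  2.2   1.43  1.47  1.72]
grasp pt [434.1 -81.8  30.7] gauge yaw 93.06 pitch -25.91
```

Request:
play_rows --pt "0 0 0 0.6 0 0.3 10" --pt "0 0 0 1.1 0 0.5 10" --pt "0 0 0 1.1 0 0.5 20" --pt "0 0 0 1.1 0 0.5 30" --pt "0 0 0 1.1 0 0.5 40"

```text
t: 25.3
tool_pos: [433.0, -58.3, 78.5]
orientation: [-1.583, 1.5, 0.991]
contact_force: [0.6, 0.1, -0.3]
width: 40.0
```

Request:
play_rows --pt "0 0 0 0 0 0 40" --pt "0 0 0 -10 0 -5 40" --pt "0 0 0 -30 0 -15 40" --pt "0 0 0 -60 0 -30 40" --pt "0 0 0 -90 0 -45 40"

```text
t: 25.8
tool_pos: [432.7, -59.0, 180.6]
orientation: [-1.583, 1.5, 0.992]
contact_force: [0.6, -0.1, -0.4]
width: 40.2
```

```bash
python3 -c "
from h import *
go((590,-161,300),-3.4,0)
p,d=capture('side')
cv2.imwrite('pics/s10.png',cv2.resize(p[160:310,200:380,::-1],None,fx=4,fy=4,interpolation=2))
for n in('gauge','gauge_grip'):
  for r in spot_in(n,'side'):print(n,np.round(r['centre']),round(r['conf'],2))
"
```

```text
t 25.8 turn [ 94.73 -19.52  21.73] shift [-107.9 -151.2 -175.2] | tcp [432.7 -59.  180.6] F [ 0.6 -0.1 -0.4] w 40.2 q [ 0.69  0.93 -1.37  2.17  1.23  1.51  1.86]
grasp pt [433.9 -82.6 132.1] gauge yaw 93.17 pitch -25.92
gauge [432. -48.  27.] 0.57
gauge_grip [434. -44.  27.] 0.74
```

View pics/s10.png

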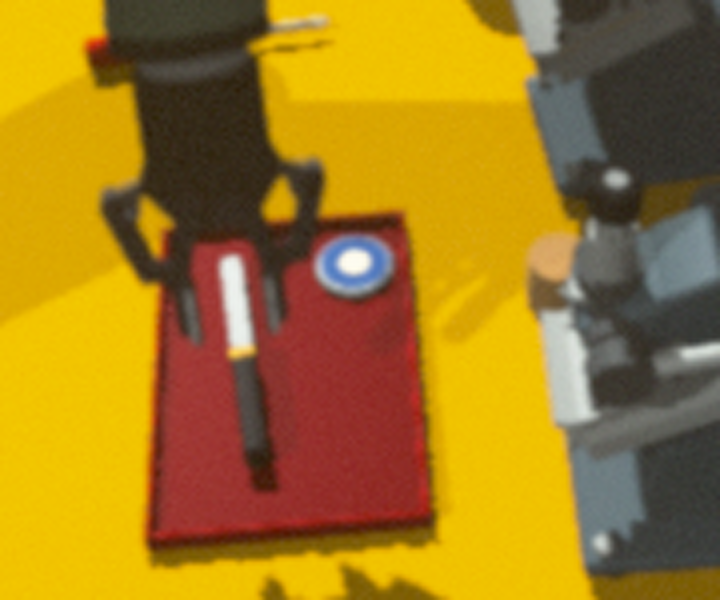

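```bash
python3 -c "
from h import *
go((560,-130,325),-3.4,0)"
```

```text
t 25.95 turn [ 94.6  -19.4   21.92] shift [-143.9 -123.  -156. ] | tcp [433.5 -59.4 181. ] F [-1.1  0.7 -0.6] w 40.4 q [ 0.69  0.92 -1.37  2.17  1.24  1.51  1.86]
grasp pt [434.9 -83.1 132.5] gauge yaw 93.0 pitch -25.99
```

Request:
play_rows --pt "7.5 -1.5 1.7 -14 -10 -14 50" --pt "15 -3 3.4 -28 -20 -28 50" --pt "22.5 -4.6 5.2 -42 -33 -43 50" --pt "30 -6.2 6.9 -56 -46 -60 50" --pt "37.5 -7.7 8.7 -70 -59 -76 50"

```text
t: 26.45
tool_pos: [494.3, -94.3, 275.6]
orientation: [-0.926, 1.645, 0.573]
contact_force: [0.8, 0.5, 0.1]
width: 49.9
```

```bash
python3 -c "
from h import *
go((590,-140,330),-3.4,0)"
```

```text
t 26.45 turn [ 56.86 -11.83  13.  ] shift [ -99.2 -114.3   -9.6] | tcp [494.3 -94.3 275.6] F [0.8 0.5 0.1] w 49.9 q [ 0.84  0.81 -1.4   1.88  0.98  1.51  1.63]
grasp pt [ 489.7 -109.3  223.9] gauge yaw 53.1 pitch -15.91
```

Request:
play_rows --pt "7.5 -1.6 1.7 -13 -15 -1 50" --pt "15 -3.1 3.4 -26 -30 -2 50" --pt "22.5 -4.7 5.1 -39 -45 -4 50" --pt "30 -6.2 6.9 -52 -60 -5 50" --pt "37.5 -7.8 8.6 -65 -75 -6 50"

```text
t: 26.95
tool_pos: [557.5, -123.5, 346.1]
orientation: [-0.28, 1.632, 0.162]
contact_force: [-0.9, 0.7, -0.3]
width: 50.0
```

```bash
python3 -c "
from h import *
go((620,-150,330),-3.4,0)"
```

```text
t 26.95 turn [19.35 -4.06  4.4 ] shift [-39.3 -45.1  49.6] | tcp [ 557.5 -123.5  346.1] F [-0.9  0.7 -0.3] w 50.0 q [ 0.89  0.77 -1.36  1.63  0.8   1.48  1.28]
grasp pt [ 554.2 -128.   292.4] gauge yaw 15.82 pitch -4.72
```

Request:
play_rows --pt "6 -1.3 1.5 -12 -12 8 50" --pt "12 -2.6 3 -25 -24 20 50" --pt "19.4 -4 4.4 -39 -36 35 50" --pt "19.4 -4 4.4 -39 -45 50 50" --pt "19.4 -4 4.4 -39 -45 50 50"

```text
t: 27.45
tool_pos: [621.2, -149.7, 382.8]
orientation: [0.043, 1.572, -0.045]
contact_force: [-0.0, 0.2, -0.8]
width: 50.0
```

```bash
python3 -c "
from h import *
go((647.5,-161.7,320),-3.4,0)
p,d=capture('side');X=cloud('side',d).reshape(-1,3)
k=(d.ravel()>0)&(X[:,2]>275)&(X[:,2]<292)&(abs(X[:,0]-648)<25)&(abs(X[:,1]+162)<25);q=X[k];print(len(q),np.median(q,0).round(1),np.percentile(q,[3,97],axis=0).round())
"
```

```text
t 27.45 turn [ 0.19 -0.1   0.06] shift [  8.8 -10.5  27. ] | tcp [ 621.2 -149.7  382.8] F [-0.   0.2 -0.8] w 50.0 q [ 0.85  0.78 -1.3   1.42  0.75  1.49  1.09]
grasp pt [ 621.1 -149.7  328.8] gauge yaw -3.21 pitch -0.1
136 [ 647.3 -165.2  282.8] [[ 634. -175.  276.]
 [ 660. -151.  285.]]
```

Request:
play_rows --pt "0.2 0 0 2 -5 9 50" --pt "0.2 0 0 6 -10.5 18 50" --pt "0.2 0 0 8.8 -10.5 27 50" --pt "0.2 0 0 8.8 -10.5 27 50" --pt "0.2 0 0 8.8 -10.5 27 50"

```text
t: 28.0
tool_pos: [646.6, -160.6, 374.6]
orientation: [0.045, 1.572, -0.046]
contact_force: [-0.2, 0.9, 0.5]
width: 50.0
```

```bash
python3 -c "
from h import *
go((647.5,-162,279),-3.4,0)
for c,b in(('side',(300,130,460,310)),('top',(320,100,460,220))):
  p,d=capture(c)
  cv2.imwrite(f'pics/{c}11.png',cv2.resize(p[b[1]:b[3],b[0]:b[2],::-1],None,fx=3.3,fy=3.3,interpolation=2))
"
```

```text
t 28.0 turn [ 0.09 -0.08  0.07] shift [41.6 -1.3  1. ] | tcp [ 646.6 -160.6  374.6] F [-0.2  0.9  0.5] w 50.0 q [ 0.81  0.82 -1.27  1.35  0.77  1.51  1.12]
grasp pt [ 646.5 -160.7  320.6] gauge yaw -3.31 pitch -0.08
```

View pics/side11.png

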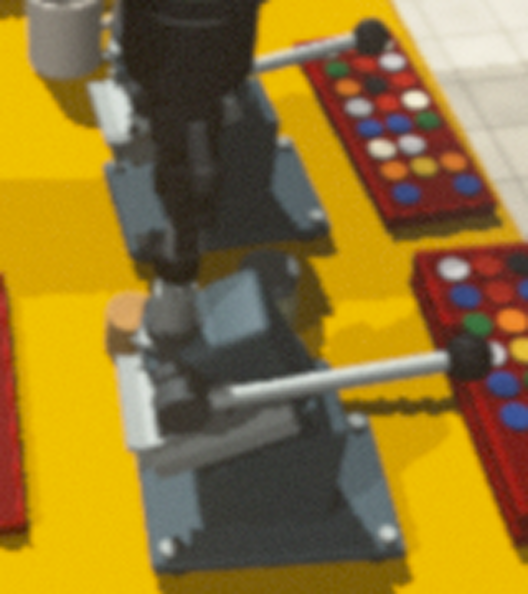

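View pics/top11.png

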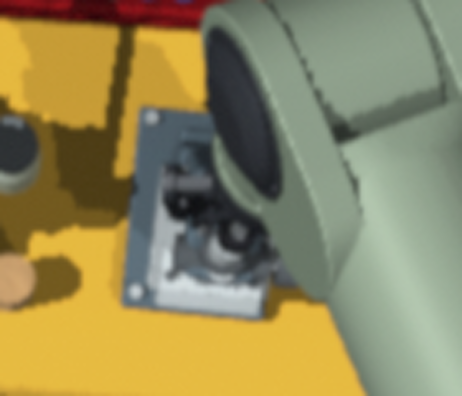

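Gripper is above the right cutter's knob, which is partly hidden behind one finger. Descend.

Request:
play_rows --pt "0 0 0 8 -1 1 50" --pt "0 0 0 18 -1 1 50" --pt "0 0 0 28 -1 1 50" --pt "0 0 0 38 -1 1 50" --pt "0 0 0 41.5 -1 1 50"

```text
t: 28.6
tool_pos: [647.1, -162.4, 331.7]
orientation: [0.045, 1.573, -0.047]
contact_force: [0.7, -0.7, -0.2]
width: 50.0
```

Request:
play_rows --pt "0 0 0 0 0 0 46" --pt "0 0 0 0 0 0 42" --pt "0 0 0 0 0 0 38" --pt "0 0 0 0 0 0 34" --pt "0 0 0 0 0 0 32"

```text
t: 29.1
tool_pos: [647.5, -162.2, 333.5]
orientation: [0.045, 1.571, -0.047]
contact_force: [-0.2, 0.0, -0.2]
width: 31.7
```

```bash
python3 -c "
from h import *
go((647.5,-162,279),-3.4,0)"
```

```text
t 29.1 turn [ 0.05 -0.04  0.1 ] shift [0.5 0.2 0. ] | tcp [ 647.5 -162.2  333.5] F [-0.2  0.  -0.2] w 31.7 q [ 0.82  0.85 -1.25  1.4   0.81  1.45  1.09]
grasp pt [ 647.4 -162.3  279.5] gauge yaw -3.35 pitch -0.04
```

Request:
play_rows --pt "0 0 0 0 0 0 28" --pt "0 0 0 0 0 0 22" --pt "0 0 0 0 0 0 20" --pt "0 0 0 0 0 0 20" --pt "0 0 0 0 0 0 20" --grip_force 60

```text
t: 29.6
tool_pos: [647.5, -161.5, 333.8]
orientation: [0.045, 1.571, -0.046]
contact_force: [-1.0, 4.1, 5.5]
width: 26.1
```

Request:
play_rows --pt "0 0 0 -3 0 0 20" --pt "0 0 0 -6 0 0 20" --pt "0 0 0 -10 0 0 20" --pt "0 0 0 -14 0 0 20" --pt "0 0 0 -15 0 0 20"

```text
t: 30.1
tool_pos: [647.6, -161.6, 348.0]
orientation: [0.045, 1.572, -0.046]
contact_force: [3.2, 7.0, -9.7]
width: 25.9
```

Request:
play_rows --pt "5 0 0 0 0 0 20" --pt "11 0 0 0 0 0 20" --pt "17 0 0 0 0 0 20" --pt "23 0 0 0 0 0 20" --pt "29 0 0 0 0 0 20"

```text
t: 30.6
tool_pos: [647.6, -161.2, 347.6]
orientation: [0.445, 1.526, -0.445]
contact_force: [3.9, 7.2, -9.5]
width: 26.1
```

Request:
play_rows --pt "6 0 0 0 0 0 20" --pt "12 0 0 0 0 0 20" --pt "18 0 0 0 0 0 20" --pt "24 0 0 0 0 0 20" --pt "30 0 0 0 0 0 20"

```text
t: 31.1
tool_pos: [647.9, -160.9, 347.8]
orientation: [0.849, 1.399, -0.849]
contact_force: [9.3, 9.1, -10.1]
width: 26.0
```

```bash
python3 -c "
from h import *
go((647.5,-162,294),-63.8,0);print(read_state()['ft_torque'])"
```

```text
t 31.1 turn [ 1.3  -0.04 -0.01] shift [-0.2 -0.9  0.8] | tcp [ 647.9 -160.9  347.8] F [  9.3   9.1 -10.1] w 26.0 q [ 0.74  0.75 -1.06  1.39  0.65  1.37  0.16]
grasp pt [ 647.9 -160.8  293.8] gauge yaw -62.5 pitch -0.04
[ 1.80540692 -1.70844993  0.03119757]
```

Request:
play_rows --pt "1.5 0 0 0 -0.5 0.5 20" --pt "1.5 0 0 0 -0.9 0.8 20" --pt "1.5 0 0 2 -0.9 0.8 20" --pt "1.5 0 0 4 -0.9 0.8 20" --pt "1.5 0 0 5.5 -0.9 0.8 20"

```text
t: 31.6
tool_pos: [647.9, -161.0, 342.5]
orientation: [0.867, 1.392, -0.863]
contact_force: [10.4, 13.1, -7.5]
width: 25.8
```

```bash
python3 -c "
from h import *
go((647.5,-162,287),-63.6,0);print(read_state()['ft_torque'])"
```

```text
t 31.6 turn [-0.1  -0.08 -0.09] shift [ 1.5 -0.8  0.8] | tcp [ 647.9 -161.   342.5] F [10.4 13.1 -7.5] w 25.8 q [ 0.74  0.75 -1.05  1.4   0.65  1.36  0.14]
grasp pt [ 647.9 -160.9  288.5] gauge yaw -63.7 pitch -0.08
[ 2.69151032 -2.02357089 -0.01339798]
```

Request:
play_rows --pt "0 0 0 0.5 0.9 -0.8 20" --pt "0 0 0 1 0.9 -0.8 24" --pt "0 0 0 1 0.9 -0.8 32" --pt "0 0 0 1 0.9 -0.8 42" --pt "0 0 0 1 0.9 -0.8 50"

```text
t: 32.1
tool_pos: [647.4, -162.6, 341.8]
orientation: [0.865, 1.391, -0.869]
contact_force: [-0.4, -0.6, -0.1]
width: 50.2
```

Request:
play_rows --pt "0 0 0 0 0 0 50" --pt "0 0 0 -10 0 0 50" --pt "0 0 0 -30 0 0 50" --pt "0 0 0 -60 0 0 50" --pt "0 0 0 -90 0 0 50"

```text
t: 32.6
tool_pos: [647.4, -162.1, 433.6]
orientation: [0.865, 1.391, -0.868]
contact_force: [1.2, 0.2, 0.6]
width: 49.8
```

```bash
python3 -c "
from h import *
go((560,-120,380),-63.6,0)
p,d=capture('side');X=cloud('side',d).reshape(-1,3)
for s,x in((1,683),(-1,648)):
  k=(d.ravel()>0)&(X[:,2]>275)&(X[:,2]<305)&(abs(X[:,0]-x)<22)&(abs(X[:,1]-162*s)<22);q=X[k];print(s,len(q),np.median(q,0).round(1),np.percentile(q[:,2],[50,80,90,97]).round(1))
cv2.imwrite('pics/s12.png',cv2.resize(p[100:310,300:460,::-1],None,fx=2.8,fy=2.8,interpolation=2))
"
```

```text
t 32.6 turn [-0.25  0.04  0.09] shift [ -0.4 -59.9 -76.3] | tcp [ 647.4 -162.1  433.6] F [1.2 0.2 0.6] w 49.8 q [ 0.73  0.69 -1.08  1.26  0.59  1.52  0.19]
grasp pt [ 647.3 -162.2  379.6] gauge yaw -63.85 pitch 0.04
1 4 [670.2 163.3 280.1] [280.1 281.4 281.7 281.9]
-1 176 [ 646.9 -167.4  289.8] [289.8 291.5 292.  292.9]
```

View pics/s12.png

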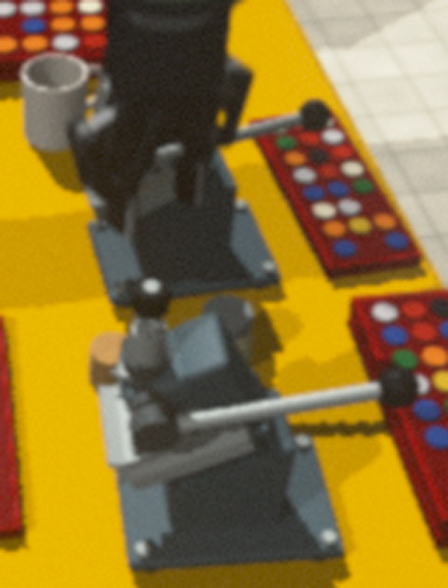

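Request:
play_rows --pt "0 0 0 0 -15 -20 50" --pt "0 0 0 0 -30 -40 50" --pt "0 0 0 0 -30 -40 50" --pt "0 0 0 0 -30 -40 50" --pt "0 0 0 0 -30 -40 50"

```text
t: 33.15
tool_pos: [603.4, -139.9, 432.0]
orientation: [0.866, 1.391, -0.869]
contact_force: [0.0, 0.5, -0.5]
width: 50.3
```

```bash
python3 -c "
from h import *
p,d=capture('side');X=cloud('side',d).reshape(-1,3)
for s,x in((1,683),(-1,648)):
  k=(d.ravel()>0)&(X[:,2]>270)&(X[:,2]<305)&(abs(X[:,0]-x)<22)&(abs(X[:,1]-162*s)<22);q=X[k];print(s,len(q),np.median(q,0).round(1),np.percentile(q[:,2],[50,80,97]).round(1))
cv2.imwrite('pics/s13.png',p[:,:,::-1])
print(read_state()['t'],read_state()['tool_pos'])
"
```

```text
return _methods._mean(a, axis=axis, dtype=dtype,
  ret = um.true_divide(
Traceback (most recent call last):
IndexError: index -1 is out of bounds for axis 0 with size 0
```

```bash
python3 -c "
from h import *
p,d=capture('side');X=cloud('side',d).reshape(-1,3)
k=(d.ravel()>0)&(X[:,2]>270)&(X[:,2]<305)&(abs(X[:,0]-648)<22)&(abs(X[:,1]+162)<22);q=X[k];print(len(q),np.percentile(q[:,2],[50,80,97]).round(1))
cv2.imwrite('pics/s13.png',p[:,:,::-1])
print(read_state()['t'],read_state()['tool_pos'])
"
```

```text
193 [289.2 291.1 292.7]
33.25 [ 603.45267592 -139.69134428  431.68526779]
```

View pics/s13.png

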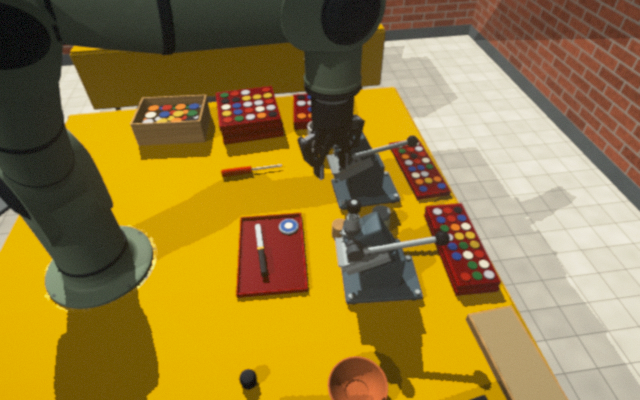

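The gauge lies in the tray at about (260, 250), and the knob at (353, 206) stays up with nothing touching it. Handing in.

```bash
python3 -c "
from plant import *
print(finish_job())"
```

```text
the job is handed in; nothing more can be done
None
```

I handed the job in at about 33 s. The right-hand cutter (on the robot's right, y ≈ −162 mm) is the clear one, and its lock knob is now resting in a notch. No verdict came back, so success is judged only from my own checks.

- **Gauge test:** the blade slid up the right cutter's throat with no measurable force. It stopped on the back stop at about 58 mm, with roughly 9 N of contact. I did not try the left cutter: the task says only one of the two is clear.
- **Regrasp:** my first grip could not reach the throat's slope without jamming the wrist. I put the gauge back in the tray, picked it up with the tool tilted, and then did the test.
- **Gauge returned:** the last picture shows it lying flat in the red tray, let go.
- **Lock knob:** I lifted it about 14 mm, turned it about 60° clockwise and let go. Depth readings put its top about 7.5 mm higher than before, steady in two views after release, which fits the 8 mm rest notch.
- **Other checks:** the badge, bowl, loupe and screwdriver look unmoved in the last picture. The gripper hid the left knob there, so I have no final reading of it. I never touched that cutter.

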